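Pack the tipped oil bottle and hasp the case shut

ROBOT

A 7-joint arm with a two-finger parallel gripper is mounted at the origin on the work surface; the furniture and walls round the work are solid. World frame = base frame: x ahead of the robot, y to its left, z up, the work surface at z = 0. Lengths are in mm, angles in rad, forces in N, time in s.
With the tool pointing down it reaches from about 425 to 1025 mm from the base axis. Payload 9.4 kg.
Tool frame: the origin (TCP) lies midway between the tips of the shut fingers; the grasp point (between the pads) lies 19 mm behind it; z points along the fingers, y is the line along which they close (so a half turn about z gives the same grasp; the last joint's range is limited). The gripper opens to 93 mm and grips with 3 to 60 N. Pads are 15 mm wide; open, the fingers measure 128 mm over their backs; the gripper's body (75 mm by 188 mm) begins 65 mm behind the grasp point.
Start: joints at [1.138, 0.599, -0.003, 1.599, 0.002, 0.943, -0.08], TCP at [252.536, -679.595, 197.218] pointing down, gripper open.
Joint ranges: [-2.57, 2.57], [-0.35, 1.97], [-1.29, 1.29], [0.11, 2.56], [-1.05, 4.19], [0.11, 1.86], [-2.63, 2.63]. Speed limits (rad/s): [2.22, 2.22, 3.01, 3.01, 3.14, 3.14, 3.14].

INTERFACE

Orientations are given as a unit quaternion [x, y, z, w].
In Python, from station import bot gives the robot as it stands.
- The arm moves only by the tool play_rows, never from a script. Its argument "motion" is a list that holds one entry, the list of rows, each a list of 4 numbers: the shift along the tool's x, y, z as a fraction of full scale, then the turn about the tool's z as a fraction of full scale. In form: [[[x, y, z, turn], ...]]. A call has 1 to 10 rows; each row shifts and turns the commanded pose from where the row before left it, along the tool's axes as they then stand; what a row does not reach is not made up. Full scale, the value 1, is 40 mm for a shift and 8 degrees for a turn. A row lasts 1/8 s, in which the tool goes at most 62.5 mm and 10.7 degrees, less where a joint would pass 70% of its speed; a pose out of reach is approached as far as the arm can. A call with a number of a shift or a turn outside -1 to 1 is refused whole. A call with a gripper value outside its range is refused whole. "gripper" is the closure, from -1 (fully open) to 1 (shut), set as the call begins (left out, the last holds). The fingers move at their own pace and stop on an object; the grip force is fixed at half the most. Time passes only in rows, so rows that do not move let the fingers close. It gives the time, the measured TCP pose, the force, the opening and the grip force at its end, in the units of the state.
- bot.state(): the state, without advancing time (a new reading comes with each control period).
- bot.grab_frame(name): name is "scene" or "side" or "wrist"; returns the picture (384x512x3 uint8, red, green, blue); there is no depth.
- bot.camera_model(name): a dict with "fov_y" (degrees; the focal length in pixels is half the picture's height over the tangent of half this angle, whatever the lens; pixels are square), "cx", "cy" (the principal point, pixels), "k1" (the pictures are not rectified: a ray, as slopes to the right and down, at radius r is drawn at 1 + k1 r^2 times it, then the intrinsics apply), "xyz" and "attitude" of the camera in the world; the wrist camera has in their place "mount" (4x4, takes a point from camera to tool coordinates, whose origin is the TCP and whose axes are the flange's). Camera axes: x right, y down, z forward; pixel columns grow to the right and rows downward; lengths in mm; the calibration is good to about 2 mm. A picture is of the moment at which its call begins: read the wrist's pose just before it. camera_model takes no time and is no camera call.
- bot.job_done(): hands the job in; it is judged then, once.
The state is a dict: "time_s": time; "q": joint angles; "dq": joint speeds; "effort": joint torques, N m; "tool_pos": TCP position; "orientation": TCP orientation; "force": force on the tool from outside, world axes, zero at the start; "moment": the same for the moment, N m; "opening": finger opening in mm; "gripper_force": force on a finger pad.
Only numpy, scipy, OpenCV 4.12 (cv2) and the standard library are available. Lean on these libraries where they do the work, as an engineer would, in place of code of your own. Each camera call takes 0.05 s, during which the arm holds its last target. There are 200 camera calls.

TASK

One oil bottle, the one with the red cap, has tipped over: stand it upright on the round cork mat and let go of it so that a leak would show, then take it again and set it upright on the green spot, the vacant place between or beside its two neighbours in the case's lane. Then shut the lid fully and, after that, swing the steel hasp down over the brass staple until it lies fully home against the front of the case. Leave the two black-capped bottles standing in their places, and do not disturb the other things on the bench.

Things in the scene. Friction and masses are not known exactly. Their poses are not given: they have to be found in the camera images.
- oil_bottle: the tipped bottle: blue plastic, white label, red ribbed screw cap; eight-sided body 52 mm across flats, 115 mm tall. Origin: centre of its underside; own z runs along its axis from the base to the cap. Full body from 0 to 68 mm, shoulder to 84 mm, cap 32 mm in diameter from 84 to 115 mm. 0.11 to 0.21 kg. It starts lying on a flat.
- mat: round cork mat, 100 mm in diameter, 4 mm thick, fixed to the bench. Origin: centre of its underside.
- green_spot: round green pad, 46 mm in diameter, 3 mm thick, fixed to the floor of the case's lane: marks the vacant place of the three. Origin: centre of its underside, 6 mm above the bench; its top is 9 mm above the bench.
- bottle_b: bottle like oil_bottle but with a black cap, standing in the lane. Origin: centre of its underside; z up its axis.
- bottle_c: second black-capped bottle in the lane, the same as bottle_b.
- case: grey base of the case, fixed: 125 mm (own x) by 230 mm (own y), walls 5 mm, rim 75 mm above the bench. Origin: centre of its underside; -x is its front (staple side), +x the hinge side. The lane along y near the front is 62 mm wide inside (x from -57.5 to +4.5 mm), its floor 6 mm above the bench, with places at x = -26.5, y = -70, 0, +70 mm; behind it is packing.
- case_lid (a joint): lid's hinge (rad): 0 shut, grows as the lid swings up and back; about 1.65 open. Axis along the case's y through point case_lid_hinge; friction holds the lid where it is left (3 to 5 N at its front edge moves it). The orange lid is a hollow cover 125 mm deep from the hinge, 230 mm wide, its outer face 59 mm above the hinge (134 mm above the bench when shut).
- case_lid_hinge (a point): middle of the lid's hinge axis, 75 mm above the bench.
- case_lid_edge (a point): point on the lid: middle of its front top edge (when shut: 125 mm in front of the hinge, 59 mm above it). Its axes are the lid's: parallel to the case's when shut.
- case_hasp (a joint): hasp's hinge (rad), on the lid's front face, axis along the case's y: 0 hangs down flat over the staple (when the lid is shut), 1.57 stands straight out from the lid's front, 3.0 folded up. Friction holds it where it is left. Push the lid beside it, not on it.
- case_hasp_hinge (a point): middle of the hasp's axis: 130 mm in front of the lid's hinge and 46 mm above it when the lid is shut, 5 mm before the lid's front. The hasp is a steel leaf 34 mm wide, 3 mm thick, 74 mm long from this axis, with a slot (20 mm wide, 18 mm long) 55 mm from the axis for the staple and a 6 mm lip turned outwards at its tip.
- case_hasp_tip (a point): middle of the hasp's free end, 74 mm from its axis.
- case_staple (a point): brass staple on the front of the case's base, 66 mm above the bench, sticking out 15 mm from the front wall (8 mm past the outer face of the hasp when this is home). This point is 8 mm out from the front wall.
- tape_measure: yellow tape measure, 82 x 38 x 66 mm, standing loose; bystander. Origin: centre of its underside.
- tool_battery: black tool battery, 105 x 73 x 55 mm, loose; bystander. Origin: centre of its underside.
- nail_tin: round tin, 86 mm in diameter, 40 mm high, loose; bystander. Origin: centre of its underside.
- pliers: red-handled pliers, 174 x 65 x 12 mm, lying loose; bystander. Origin: centre of its underside.

How it is judged:
By the outcome, as a careful person would: the job done as asked, in the order asked, and still so for the second after the job is handed in, with the robot touching nothing.
It also fails if it takes over 72 s, if anything falls off the work surface, if the arm or the gripper's body presses on something with over 40 N, if the wrist force passes 120 N, or if a joint passes its speed limit or range.

## Working session

There is one attempt and no reset: what is moved stays moved. The work goes in short steps, Python scripts to look and compute and a tool call to move; the robot and the scene stay as the last step left them, time stands still between calls to the robot, and variables do not carry over. Pictures are saved under pics/ and viewed, at most 10 in all, crops included, and the job is handed in when it is done.

Besides the shell and the picture viewer there is one more tool, called in YAML: its name, and indented under it one key for each argument. play_rows: Moves the arm, as the interface text tells. Its arguments: {"type":"object","properties":{"motion":{"type":"array","items":{"type":"array","items":{"type":"array","items":{"type":"number","minimum":-1,"maximum":1}}}},"gripper":{"type":"number"}},"required":["motion"]}

```bash
mkdir -p pics; ls; python3 - <<'E'
from station import bot
import cv2
s=bot.state();print(s)
for n in("scene","side","wrist"):
    print(n,bot.camera_model(n))
    im=bot.grab_frame(n);cv2.imwrite(f"pics/{n}0.png",im[:,:,::-1])
a=cv2.imread("pics/scene0.png");b=cv2.imread("pics/side0.png")
cv2.imwrite("pics/s0.png",cv2.resize(a,(800,600),interpolation=cv2.INTER_CUBIC))
cv2.imwrite("pics/d0.png",cv2.resize(b,(800,600),interpolation=cv2.INTER_CUBIC))
E
```

```text
pics
{'time_s': 0.0, 'q': array([ 1.1383184 ,  0.60013514, -0.00252759,  1.60010509,  0.00179959,
        0.94287632, -0.07982092]), 'dq': array([-8.91729452e-05, -5.33629876e-04,  2.34412995e-04, -2.80269399e-04,
       -8.56008281e-04, -1.28331110e-03,  8.17593873e-04]), 'effort': array([-1.91787143e-05, -7.65063858e+01,  1.49711497e+00, -2.52352720e+01,
       -5.24590735e-02,  1.67380756e-02,  1.63683330e-04]), 'tool_pos': array([ 252.32916444, -679.13763139,  196.36182327]), 'orientation': array([ 9.84216995e-01,  1.76964198e-01, -2.07093139e-04, -7.32232163e-04]), 'force': array([ 0.14429504, -1.10872057,  0.17544392]), 'moment': array([-0.01944766, -0.04170083,  0.00807065]), 'gripper_force': 0.0, 'opening': 92.82110605999823}
scene {'fov_y': 43.007731778905224, 'cx': 256.4588620877296, 'cy': 193.15134641706686, 'k1': 0.008795038900268044, 'xyz': array([-487.81441033,  696.75270726,  688.73556823]), 'attitude': array([-0.35397787,  0.76159547, -0.49288829,  0.2274492 ])}
side {'fov_y': 44.670808883748016, 'cx': 250.90709685166362, 'cy': 182.5008241618164, 'k1': 0.06127415153380961, 'xyz': array([ 233.64771392,  258.82775398, 1076.59141656]), 'attitude': array([-0.29809734,  0.92500832, -0.22558319,  0.06789556])}
wrist {'fov_y': 59.93905411159088, 'cx': 252.74171606691635, 'cy': 192.73245749924544, 'k1': -0.09913585285204822, 'mount': array([[-5.55720863e-04, -9.55967748e-01, -2.93471217e-01,
         8.20423392e+01],
       [ 9.99999837e-01, -4.92342181e-04, -2.89832600e-04,
         3.60991456e-01],
       [ 1.32582359e-04, -2.93471330e-01,  9.55967866e-01,
        -1.89155165e+02],
       [ 0.00000000e+00,  0.00000000e+00,  0.00000000e+00,
         1.00000000e+00]])}
```

View pics/s0.png

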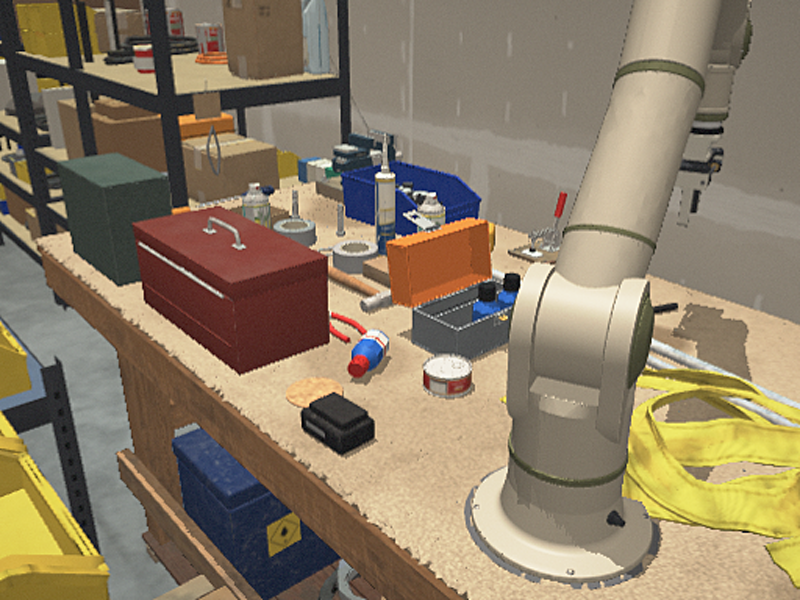

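View pics/d0.png

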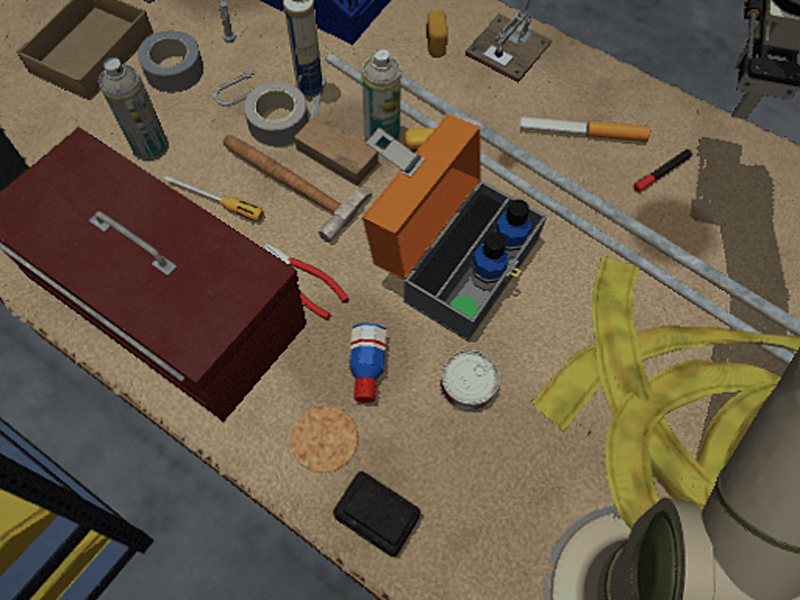

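The side view shows the bottle at about (368,360) in the enlarged picture, with its cap towards the mat at (324,438). The green spot is at (465,306), at the case's near-left end. The lid is open and the hasp is folded up and back at (395,150).

```bash
cat > h.py <<'E'
import numpy as np, cv2
from scipy.spatial.transform import Rotation as R
from station import bot
def pose(name,st=None):
    m=bot.camera_model(name)
    if name=="wrist":
        st=st or bot.state(); T=np.eye(4);T[:3,:3]=R.from_quat(st['orientation']).as_matrix();T[:3,3]=st['tool_pos']
        T=T@m['mount'];return m,T[:3,:3],T[:3,3]
    return m,R.from_quat(m['attitude']).as_matrix(),np.array(m['xyz'])
def intr(m):
    f=192/np.tan(np.radians(m['fov_y']/2));return np.array([[f,0,m['cx']],[0,f,m['cy']],[0,0,1.]]),np.array([m['k1'],0,0,0,0.])
def ray(name,uv,st=None):
    m,Rm,c=pose(name,st);K,d=intr(m)
    p=cv2.undistortPoints(np.array([[uv]],float),K,d)[0,0]
    return c,Rm@np.array([*p,1])
def onz(name,uv,z,st=None):
    c,r=ray(name,uv,st);return c+r*(z-c[2])/r[2]
def proj(name,P,st=None):
    m,Rm,c=pose(name,st);K,d=intr(m)
    return cv2.projectPoints((np.atleast_2d(P)-c)@Rm,np.zeros(3),np.zeros(3),K,d)[0][:,0]
E
python3 - <<'E'
from h import *
np.set_printoptions(precision=1,suppress=True)
k=.64
for n,u,v,z in [("capend",365,399,26),("capstart",366,378,26),("base",371,330,26),("mat",324,438,4),("spot",465,306,9),("rimFL",470,335,75),("rimBL",405,280,75),("rimFR",545,213,75),("rimBR",483,182,75),("capb",494,243,121),("capc",518,209,121),("tin",469,379,40),("batt",377,510,55),("tape",425,135,66),("staple",517,271,66),("tboxcorner",225,415,0),("tb2",303,320,0),("tb3",298,268,150),("lidtopL",366,216,200),("lidtopR",480,125,200),("spray",382,60,190),("hasptip",378,133,205),("hammer",350,215,20),("pliers",330,315,10)]:
    print(n,onz("side",(u*k,v*k),z))
for n,u,v,z in [("spot? capend",357,372,26),("mat",316,392,4)]: print(n,onz("scene",(u*k,v*k),z))
E
```

```text
capend [462.3  -7.1  26. ]
capstart [480.8 -34.6  26. ]
base [ 521.7 -102.9   26. ]
mat [480.7  71.1   4. ]
spot [ 428.  -232.1    9. ]
rimFL [ 383.9 -165.9   75. ]
rimBL [ 515.7 -184.8   75. ]
rimFR [ 402.1 -418.4   75. ]
rimBR [ 516.4 -411.2   75. ]
capb [ 429.7 -295.4  121. ]
capc [ 432.1 -369.2  121. ]
tin [ 351.6 -119.6   40. ]
batt [350.1 115.6  55. ]
tape [ 653.7 -441.6   66. ]
staple [ 384.7 -305.    66. ]
tboxcorner [624.6 129.4   0. ]
tb2 [628.3 -61.8   0. ]
tb3 [630.8 -77.2 150. ]
lidtopL [ 584.3 -180.8  200. ]
lidtopR [ 541.1 -413.3  200. ]
spray [ 743.9 -439.5  190. ]
hasptip [ 655.1 -306.9  205. ]
hammer [ 679.6 -256.7   20. ]
pliers [595.1 -91.   10. ]
spot? capend [454.3  -1.8  26. ]
mat [475.4  71.8   4. ]
```

play_rows:
  motion:
    - [[0.68,-0.76,-0.25,0],[0.68,-0.76,-0.25,0],[0.68,-0.76,-0.25,0],[0.68,-0.76,-0.25,0],[0.68,-0.76,-0.25,0],[0.68,-0.76,-0.25,0],[0.68,-0.76,-0.25,0],[0.68,-0.76,-0.25,0],[0.68,-0.76,-0.25,0],[0.68,-0.76,-0.25,0]]
  gripper: -1

```text
time_s: 1.4
tool_pos: [401.8, -298.5, 297.5]
orientation: [0.984, 0.177, -0.0, 0.0]
force: [0.7, -0.2, -0.4]
opening: 92.9
gripper_force: 0.0
```

play_rows:
  motion:
    - [[0,0,0,0]]

```text
time_s: 1.52
tool_pos: [403.1, -297.3, 298.0]
orientation: [0.984, 0.179, 0.001, 0.0]
force: [-0.3, -0.7, -0.1]
opening: 92.6
gripper_force: 0.0
```

```bash
python3 - <<'E'
from h import *
s=bot.state();print(s['tool_pos'],s['orientation'],s['time_s'],s['q'])
np.save("st1.npy",s,allow_pickle=True)
im=bot.grab_frame("wrist");cv2.imwrite("pics/w1.png",cv2.resize(im[:,:,::-1],(800,600),interpolation=cv2.INTER_CUBIC))
E
```

```text
[ 403.08802786 -297.30483895  297.97898042] [9.83790598e-01 1.79319563e-01 7.36558896e-04 1.09446735e-04] 1.525 [ 0.59886626  0.21676761 -0.0931918   1.97282385  0.02363526  0.95176767
 -0.71605436]
```

View pics/w1.png

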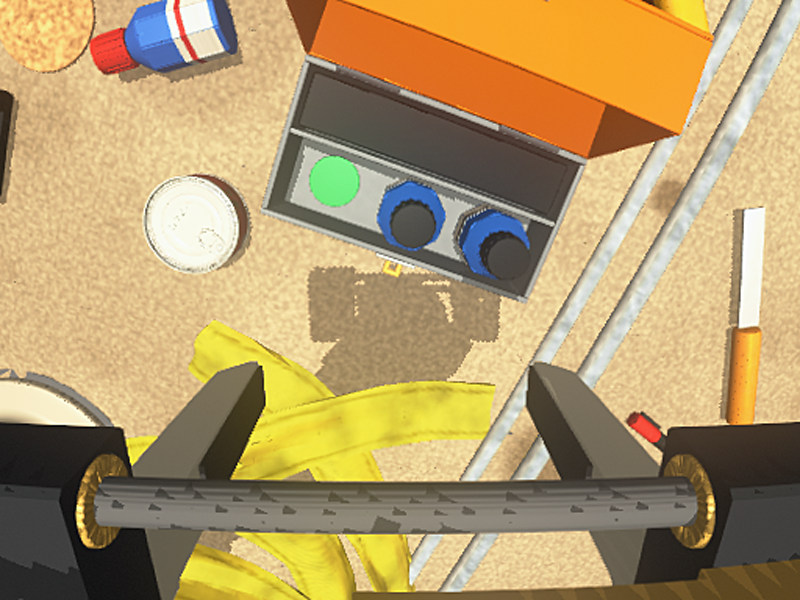

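The wrist view shows the green spot at (334,181) and the black caps at (413,224) and (508,256). The front rim corners are at (264,212) and (526,299), and the staple is at (392,268). The tipped bottle runs from its cap end at (93,53) to its base at about (230,26).

```bash
python3 - <<'E'
from h import *
np.set_printoptions(precision=1,suppress=True)
s=np.load("st1.npy",allow_pickle=True).item();k=.64
P={}
for n,u,v,z in [("spot",334,181,9),("FL",264,212,75),("FR",526,299,75),("BL",306,58,75),("BR",586,157,75),("capb",413,224,121),("capc",508,256,121),("staple",392,268,66),("tin",192,223,40),("bcapend",94,52,26),("bcapside_n",95,40,26),("bcapside_f",101,73,26),("bcapst",133,45,26),("bbase",232,24,26),("baseTop",226,5,26),("baseBot",238,48,26),("mat",42,22,4),("lidfrontL?",308,55,75),("pipe",560,330,10),("hull",690,135,190)]:
    P[n]=onz("wrist",(u*k,v*k),z,s);print(n,P[n])
d=P["FR"]-P["FL"];print("len",np.linalg.norm(d),"yaw",np.degrees(np.arctan2(d[0],-d[1])))
print(np.linalg.norm(P["BR"]-P["BL"]),np.linalg.norm(P["bcapend"]-P["bbase"]))
E
```

```text
spot [ 429.9 -228.8    9. ]
FL [ 394.6 -189.8   75. ]
FR [ 402.1 -414.7   75. ]
BL [ 515.2 -185.    75. ]
BR [ 524.4 -411.3   75. ]
capb [ 432.8 -300.1  121. ]
capc [ 435.6 -372.6  121. ]
staple [ 385.4 -301.8   66. ]
tin [ 356.3 -125.8   40. ]
bcapend [465.9   1.2  26. ]
bcapside_n [475.7   2.9  26. ]
bcapside_f [451.   -9.4  26. ]
bcapst [481.9 -31.2  26. ]
bbase [ 524.6 -108.1   26. ]
baseTop [537.3 -98.7  26. ]
baseBot [ 508.1 -118.7   26. ]
mat [476.1  70.6   4. ]
lidfrontL? [ 517.7 -185.8   75. ]
pipe [ 372.8 -483.1   10. ]
hull [ 546.2 -423.   190. ]
len 225.06140511049426 yaw 1.91847363516107
226.40626500098267 124.09221701034367
```

play_rows:
  motion:
    - [[0.51,-0.73,0.15,0],[0.51,-0.73,0.15,0],[0.51,-0.73,0.15,0],[0.51,-0.73,0.15,0],[0.51,-0.73,0.15,0],[0.51,-0.73,0.15,0],[0.51,-0.73,0.15,0],[0.51,-0.73,0.15,0]]

```text
time_s: 2.58
tool_pos: [473.5, -24.6, 248.6]
orientation: [0.984, 0.176, -0.0, 0.0]
force: [-0.4, 0.2, 0.1]
opening: 93.0
gripper_force: 0.0
```

play_rows:
  motion:
    - [[0,0,0,-1],[0,0,0,-1],[0,0,0,-1],[0,0,0,-1],[0,0,0,-1],[0,0,0,-1],[0,0,0,-1],[0,0,0,-1],[0,0,0,-1],[0,0,0,-1]]

```text
time_s: 3.82
tool_pos: [473.1, -25.7, 248.6]
orientation: [0.639, 0.769, -0.0, -0.0]
force: [0.3, -0.3, 0.5]
opening: 93.0
gripper_force: 0.0
```

play_rows:
  motion:
    - [[0,0,0,-1],[0,0,0,-1],[0,0,0,-0.6],[0,0,0,0]]

```text
time_s: 4.32
tool_pos: [473.1, -25.5, 248.7]
orientation: [0.492, 0.87, -0.0, -0.0]
force: [-0.4, -0.2, -0.7]
opening: 92.9
gripper_force: 0.0
```

```bash
python3 - <<'E'
from h import *
s=bot.state();print(s['tool_pos'],s['orientation'],s['time_s'],s['q'],"toolx angle",np.degrees(2*np.arctan2(s['orientation'][1],s['orientation'][0])))
np.save("st2.npy",s,allow_pickle=True)
im=bot.grab_frame("wrist");cv2.imwrite("pics/w2.png",cv2.resize(im[:,:,::-1],(800,600),interpolation=cv2.INTER_CUBIC))
E
```

```text
[473.14882062 -25.52075039 248.69954511] [ 4.92195288e-01  8.70484691e-01 -2.18964806e-04 -3.92707579e-04] 4.325 [ 0.4322804   0.28434493 -0.62266202  2.0672377   0.21851662  0.85409177
  0.22548038] toolx angle 121.03004572709837
```

View pics/w2.png

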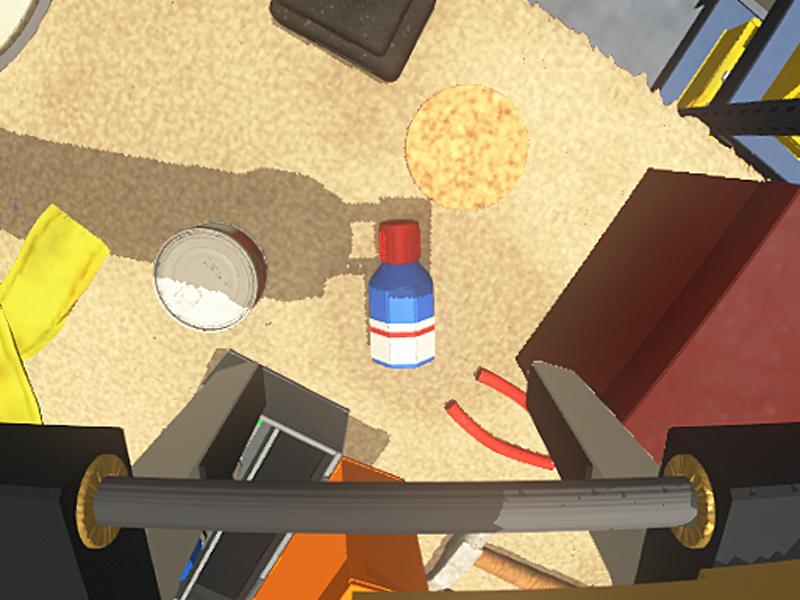

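The bottle lies along the image's vertical: cap end at (399,221), cap and shoulder meeting at (400,262), base at (403,366). The mat centre is at (467,147).

```bash
python3 - <<'E'
from h import *
np.set_printoptions(precision=1,suppress=True)
s=np.load("st2.npy",allow_pickle=True).item();k=.64
M=R.from_quat(s['orientation']).as_matrix()
for n,u,v,z in [("capend",399,222,26),("capstart",400,261,26),("base",403,366,26),("midtop",402,325,52),("mat",467,147,4),("tin",210,277,40),("pl",447,405,8),("pl2",482,373,8),("tbox",520,357,0),("tboxtop",650,170,150)]:
    p=onz("wrist",(u*k,v*k),z,s);print(n,p,"tool",(p-s['tool_pos'])@M)
E
```

```text
capend [464.8  -5.9  26. ] tool [ 21.    3.1 222.7]
capstart [481.8 -32.6  26. ] tool [-10.6   4.  222.7]
base [ 531.9 -110.4   26. ] tool [-103.1    6.8  222.6]
midtop [506.6 -71.   52. ] tool [-56.3   5.4 196.7]
mat [482.1  72.    4. ] tool [ 78.8  58.1 244.7]
tin [ 356.6 -119.    40. ] tool [ -20.1 -147.9  208.8]
pl [ 591.7 -129.9    8. ] tool [-150.6   48.   240.6]
pl2 [601.4 -86.3   8. ] tool [-118.3   78.7  240.6]
tbox [625.7 -57.5   0. ] tool [-106.1  114.4  248.6]
tboxtop [558.3 106.6 150. ] tool [ 69.2 141.1  98.6]
```

play_rows:
  motion:
    - [[0.04,0.01,0.6,-0.2],[0.04,0.01,0.6,0],[0.04,0.01,0.6,0],[0.04,0.01,0.6,0],[0.04,0.01,0.6,0],[0.04,0.01,0.6,0],[0.03,0.01,0.6,0],[0.03,0.01,0.6,0],[0.03,0.01,0.6,0],[0,0,0.6,0]]

```text
time_s: 5.62
tool_pos: [469.4, -11.5, 8.3]
orientation: [0.48, 0.877, -0.0, 0.0]
force: [0.5, -0.5, 0.7]
opening: 93.5
gripper_force: 0.0
```

play_rows:
  motion:
    - [[0,0,0.04,0],[0,0,0,0],[0,0,0,0],[0,0,0,0],[0,0,0,0],[0,0,0,0],[0,0,0,0]]
  gripper: 0.29

```text
time_s: 6.5
tool_pos: [469.1, -11.0, 7.7]
orientation: [0.479, 0.878, -0.0, 0.0]
force: [-0.1, 0.5, 0.2]
opening: 33.3
gripper_force: 0.1
```

play_rows:
  motion:
    - [[0,0,0,0],[0,0,0,0],[0,0,0,0]]
  gripper: 0.33

```text
time_s: 6.88
tool_pos: [469.0, -11.0, 7.6]
orientation: [0.479, 0.878, -0.0, -0.0]
force: [-0.3, -0.1, 0.0]
opening: 31.4
gripper_force: 1.7
```

play_rows:
  motion:
    - [[-0.03,0,-0.17,0],[-0.05,0,-0.17,0],[-0.08,0,-0.17,0],[-0.1,0,-0.17,0],[-0.1,0,-0.15,0],[-0.1,0,-0.15,0],[-0.11,0,-0.15,0],[-0.11,0,-0.14,0],[0,0,0,0]]

```text
time_s: 8.0
tool_pos: [484.2, -34.3, 58.7]
orientation: [0.479, 0.878, 0.0, 0.0]
force: [-0.1, -0.6, 0.3]
opening: 31.3
gripper_force: 0.0
```

```bash
python3 - <<'E'
from h import *
a=[bot.grab_frame(n)[:,:,::-1] for n in("scene","side")]
s=bot.state();print(s['tool_pos'],s['opening'],s['gripper_force'],s['force'])
c=[]
for n,i in zip(("scene","side"),a):
    u,v=proj(n,[480,-40,50])[0].astype(int);c.append(cv2.resize(i[max(v-60,0):v+60,max(u-60,0):u+60],(400,400),interpolation=cv2.INTER_CUBIC))
cv2.imwrite("pics/c3.png",np.hstack(c))
E
```

```text
[483.78722823 -33.8886547   58.35303541] 31.437157265514145 0.0 [-0.10607358  0.27578189 -0.63590784]
```

View pics/c3.png

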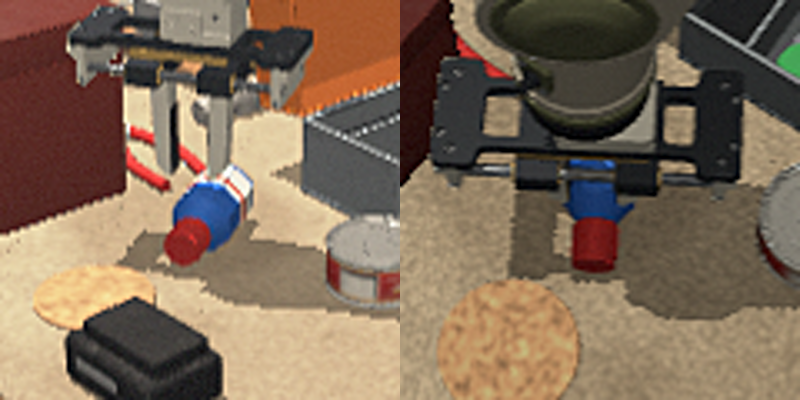

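The grip was too light: the fingers slid off and the bottle still lies where it was. I'll go back and grip harder.

play_rows:
  motion:
    - [[0.34,0,0,0],[0.34,0,0,0],[0,0,0.42,0],[0,0,0.42,0],[0,0,0.42,0],[0,0,0,0],[0,0,0,0]]
  gripper: 0

```text
time_s: 8.98
tool_pos: [468.9, -10.3, 8.4]
orientation: [0.478, 0.878, -0.0, -0.0]
force: [0.6, -1.0, 0.4]
opening: 46.3
gripper_force: 0.0
```

play_rows:
  motion:
    - [[0,0,0,0],[0,0,0,0],[0,0,0,0],[0,0,0,0]]
  gripper: 0.37

```text
time_s: 9.48
tool_pos: [469.1, -11.0, 8.2]
orientation: [0.479, 0.878, 0.0, 0.0]
force: [-0.9, 1.0, 2.0]
opening: 29.8
gripper_force: 15.0
```

play_rows:
  motion:
    - [[-0.03,0,-0.17,0],[-0.05,0,-0.17,0],[-0.08,0,-0.17,0],[-0.1,0,-0.17,0],[-0.1,0,-0.15,0],[-0.1,0,-0.15,0],[-0.11,0,-0.15,0],[-0.11,0,-0.14,0],[0,0,0,0],[0,0,0,0]]

```text
time_s: 10.72
tool_pos: [483.7, -33.9, 58.7]
orientation: [0.479, 0.878, -0.0, -0.0]
force: [-0.6, -0.4, 0.3]
opening: 29.4
gripper_force: 0.0
```

```bash
python3 - <<'E'
from h import *
a=[bot.grab_frame(n)[:,:,::-1] for n in("scene","side")]
s=bot.state();print(s['tool_pos'],s['opening'],s['gripper_force'],s['force'],s['moment'])
c=[]
for n,i in zip(("scene","side"),a):
    u,v=proj(n,[490,-50,50])[0].astype(int);c.append(cv2.resize(i[max(v-60,0):v+60,max(u-60,0):u+60],(400,400),interpolation=cv2.INTER_CUBIC))
cv2.imwrite("pics/c4.png",np.hstack(c))
E
```

```text
[483.68775583 -33.70291767  58.64992236] 29.03989130560904 0.0 [ 0.51759071 -0.02578368 -0.46282064] [-0.02828214 -0.0987848  -0.03455309]
```

View pics/c4.png

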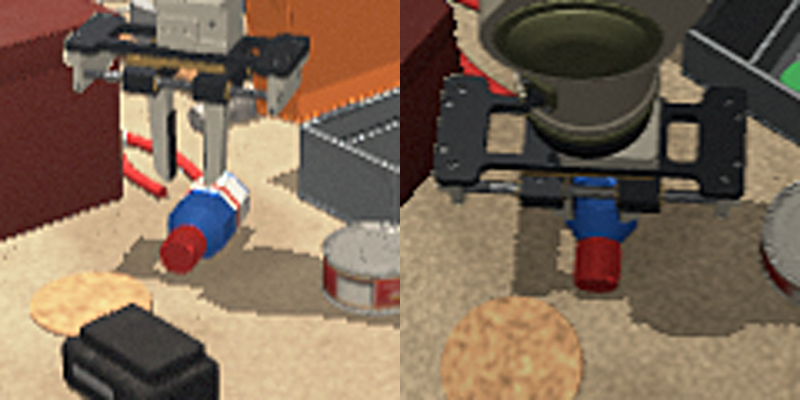

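```bash
python3 - <<'E'
from h import *
np.set_printoptions(precision=1,suppress=True)
b=bot.grab_frame("side");a=cv2.imread("pics/side0.png")[:,:,::-1]
sa=bot.grab_frame("scene");s0=cv2.imread("pics/scene0.png")[:,:,::-1]
for im,nm in((a,"side"),(b,"side"),(s0,"scene"),(sa,"scene")):
    f=im.astype(int);m=((f[...,0]>110)&(f[...,1]<50)&(f[...,2]<60))
    x,y,w,h=(215,225,40,45) if nm=="side" else (215,215,30,35)
    q=np.zeros_like(m);q[y:y+h,x:x+w]=m[y:y+h,x:x+w];v,u=np.nonzero(q)
    print(nm,len(u),u.mean(),v.mean(),u.min(),u.max(),v.min(),v.max(),onz(nm,(u.mean(),v.mean()),26))
# expected cap projections with base->cap at s
d=np.array([-.535,.845,0]);ce=np.array([464.8,-5.9,26])
for s in(0,-31):
  print(s,ce+d*s,proj("side",ce+d*s),proj("scene",ce+d*s))
E
```

```text
side 151 232.96688741721854 247.46357615894038 227 240 241 253 [475.1 -21.8  26. ]
side 77 233.03896103896105 248.0909090909091 227 237 242 255 [474.  -20.6  26. ]
scene 108 227.69444444444446 232.94444444444446 216 235 215 240 [478.9 -17.8  26. ]
scene 146 227.8013698630137 232.91095890410958 216 235 215 241 [478.8 -18.1  26. ]
0 [464.8  -5.9  26. ] [[232.4 255.2]] [[227.3 236.2]]
-31 [481.4 -32.1  26. ] [[233.4 242.6]] [[231.2 231. ]]
```

play_rows:
  motion:
    - [[0.23,0,0,0],[0.22,0,0,0],[0,0,0.42,0],[0,0,0.42,0],[0,0,0.42,0],[0,0,0,0]]
  gripper: 0

```text
time_s: 11.68
tool_pos: [473.2, -18.0, 7.7]
orientation: [0.478, 0.878, -0.001, -0.001]
force: [-0.9, 0.0, -0.6]
opening: 46.3
gripper_force: 0.0
```

play_rows:
  motion:
    - [[0,0,0,0],[0,0,0,0],[0,0,0,0],[0,0,0,0],[0,0,0,0]]
  gripper: 1

```text
time_s: 12.3
tool_pos: [474.2, -18.6, 8.6]
orientation: [0.479, 0.878, 0.0, 0.0]
force: [-0.3, 3.1, 3.8]
opening: 28.7
gripper_force: 29.5
```

play_rows:
  motion:
    - [[0,0,-0.1,0],[0,0,-0.1,0],[0,0,-0.1,0],[0,0,0,0]]

```text
time_s: 12.8
tool_pos: [474.3, -18.9, 20.7]
orientation: [0.479, 0.878, 0.0, 0.0]
force: [-0.2, 0.9, -0.9]
opening: 28.9
gripper_force: 28.9
```

play_rows:
  motion:
    - [[-0.08,0,-0.17,0],[-0.08,0,-0.17,0],[-0.12,0,-0.17,0],[-0.12,0,-0.15,0],[-0.13,0,-0.12,0],[-0.13,0,-0.1,0],[0,0,0,0]]

```text
time_s: 13.68
tool_pos: [488.7, -41.4, 55.8]
orientation: [0.479, 0.878, 0.0, 0.0]
force: [0.2, -0.7, -1.4]
opening: 28.9
gripper_force: 28.9
```

```bash
python3 - <<'E'
from h import *
a=[bot.grab_frame(n)[:,:,::-1] for n in("scene","side")]
s=bot.state();print(s['tool_pos'],s['opening'],s['gripper_force'],s['force'],s['moment'])
c=[]
for n,i in zip(("scene","side"),a):
    u,v=proj(n,[490,-50,50])[0].astype(int);c.append(cv2.resize(i[max(v-60,0):v+60,max(u-60,0):u+60],(400,400),interpolation=cv2.INTER_CUBIC))
cv2.imwrite("pics/c5.png",np.hstack(c))
E
```

```text
[488.30705726 -40.94622826  55.51169737] 29.011737687448488 28.870126605033875 [-0.55298382  0.54327475 -1.0852654 ] [ 0.01551325 -0.04444981 -0.02482707]
```

View pics/c5.png

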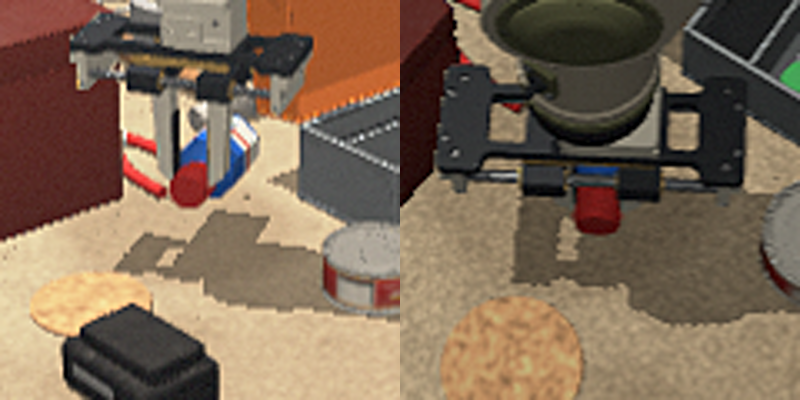

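The bottle is now held and seems to have been lifted level, with the cap at about (190,185) in the left crop. I'll loosen the grip in steps so the base swings down, and measure the tilt with code.

```bash
cat > tilt.py <<'E'
from h import *
np.set_printoptions(precision=1,suppress=True)
def tilt(sg=102,save=None):
    s=bot.state();t=s['tool_pos'];g=t+[0,0,19];M=R.from_quat(s['orientation']).as_matrix();ax=M[:,0]
    im=bot.grab_frame("scene").astype(int)
    if save: cv2.imwrite(save,im[...,::-1].astype(np.uint8))
    u0,v0=proj("scene",g)[0].astype(int)
    m=(im[...,2]>90)&(im[...,2]>1.6*im[...,0])&(im[...,2]>1.3*im[...,1])
    r=(im[...,0]>110)&(im[...,1]<50)&(im[...,2]<60)
    out=[]
    for k in(m,r):
        q=np.zeros_like(k);q[v0-45:v0+50,u0-45:u0+45]=k[v0-45:v0+50,u0-45:u0+45];v,u=np.nonzero(q);out.append((len(u),u.mean() if len(u) else 0,v.mean() if len(v) else 0))
    print(t,s['opening'],s['gripper_force'],s['force'],s['time_s']);print("blue",np.array(out[0]),"red",np.array(out[1]))
    for ph in(0,30,60,90):
        a=np.radians(ph);d=ax*np.cos(a)+np.array([0,0,np.sin(a)])
        print(ph,"body",proj("scene",g-d*(sg-50)),"cap",proj("scene",g+d*5))
E
python3 -c "from tilt import *;tilt()"
```

```text
[488.3 -40.9  55.5] 29.011737687448488 28.870126605033875 [-0.6  0.5 -1.1] 13.775
blue [110.  238.2 207.6] red [152.  230.3 215.6]
0 body [[237.9 206.2]] cap [[231.3 214.7]]
30 body [[237.3 215.3]] cap [[231.3 213.8]]
60 body [[235.2 224. ]] cap [[231.6 212.9]]
90 body [[232.2 230.3]] cap [[231.9 212.3]]
```

play_rows:
  motion:
    - [[0,0,0,0],[0,0,0,0]]
  gripper: 0.38

```text
time_s: 14.08
tool_pos: [488.3, -40.7, 55.5]
orientation: [0.479, 0.878, -0.0, -0.0]
force: [-0.6, 0.1, -1.6]
opening: 28.8
gripper_force: 28.9
```

```bash
python3 -c "from tilt import *;tilt()"
```

```text
[488.3 -40.7  55.5] 28.776307494538468 28.8708758354187 [-0.6  0.1 -1.6] 14.075
blue [109.  238.1 207.9] red [151.  230.8 216. ]
0 body [[237.9 206.2]] cap [[231.2 214.7]]
30 body [[237.2 215.3]] cap [[231.3 213.8]]
60 body [[235.1 224. ]] cap [[231.5 212.9]]
90 body [[232.2 230.3]] cap [[231.8 212.4]]
```

play_rows:
  motion:
    - [[0,0,0,0],[0,0,0,0]]
  gripper: 0.36

```text
time_s: 14.38
tool_pos: [488.5, -40.9, 55.7]
orientation: [0.479, 0.878, 0.0, 0.0]
force: [0.1, -0.2, 0.7]
opening: 29.2
gripper_force: 0.0
```

```bash
python3 -c "from tilt import *;tilt()"
```

```text
[488.5 -40.9  55.7] 29.158843663184733 0.0 [ 0.1 -0.2  0.7] 14.375
blue [208.  237.8 221.7] red [166.  230.8 227.9]
0 body [[237.8 206.1]] cap [[231.2 214.6]]
30 body [[237.2 215.2]] cap [[231.3 213.7]]
60 body [[235.1 223.9]] cap [[231.5 212.8]]
90 body [[232.1 230.2]] cap [[231.8 212.3]]
```

The bottle dropped flat because the grip has no soft range. New plan: hold the cap firmly, carry the bottle level, and push its base against the case's fixed end-wall rim to force the pivot. First I need its pose again.

play_rows:
  motion:
    - [[0,0,-0.8,0],[0.1,0,-0.8,0],[0.1,0,-0.8,0],[0.1,0,-0.8,0],[0.1,0,-0.8,0],[0.1,0,-0.8,0],[0,0,0,0],[0,0,0,0]]
  gripper: -0.3

```text
time_s: 15.42
tool_pos: [477.2, -24.5, 247.1]
orientation: [0.479, 0.878, -0.0, -0.0]
force: [-0.0, -0.3, 0.2]
opening: 60.6
gripper_force: 0.0
```

```bash
cat > find.py <<'E'
from h import *
np.set_printoptions(precision=1,suppress=True)
s=bot.state();im=bot.grab_frame("wrist");cv2.imwrite("pics/wl.png",im[...,::-1])
f=im.astype(int);print(s['tool_pos'],s['time_s'])
M=R.from_quat(s['orientation']).as_matrix()
def big(m):
    n,l,st,c=cv2.connectedComponentsWithStats(m.astype(np.uint8));return [(st[i,4],c[i],st[i,:4]) for i in np.argsort(-st[1:,4])[:2]+1]
r=(f[...,0]>100)&(f[...,1]<60)&(f[...,2]<60);r[:, 330:]=0
b=(f[...,2]>90)&(f[...,2]>1.6*f[...,0])&(f[...,2]>1.3*f[...,1]);b[270:]=0;b[:,330:]=0
for m,n,z in((r,"red",26),(b,"blue",35)):
    for a,c,bb in big(m): p=onz("wrist",c,z,s);print(n,a,c,bb,p,"tool",(p-s['tool_pos'])@M)
E
python3 find.py
```

```text
[477.2 -24.5 247.1] 15.425
red 61 [251.1 158.7] [241 156  25  13] [475.  -25.5  26. ] tool [  0.4  -2.2 221.1]
red 9 [155. 149.] [151 145   9   9] [366.9 -79.8  26. ] tool [  13.1 -122.5  221.2]
blue 1358 [253.5 202.6] [234 183  40  39] [507.3 -70.   35. ] tool [-54.5   0.8 212.1]
blue 84 [253.6 246.9] [235 243  38   7] [ 541.  -122.2   35. ] tool [-116.7    0.9  212.2]
```

```bash
python3 - <<'E'
from h import *
np.set_printoptions(precision=1,suppress=True)
s=bot.state();im=cv2.imread("pics/wl.png");hsv=cv2.cvtColor(im,cv2.COLOR_BGR2HSV)
M=R.from_quat(s['orientation']).as_matrix()
m=((hsv[...,0]<8)|(hsv[...,0]>172))&(hsv[...,1]>150)&(hsv[...,2]>70)
n,l,st,c=cv2.connectedComponentsWithStats(m.astype(np.uint8))
for i in np.argsort(-st[1:,4])[:4]+1:
    x,y,w,h,a=st[i];print(a,c[i],(x,y,w,h),cv2.minAreaRect(np.argwhere(l==i)[:,::-1].astype(np.float32)))
    for q in((x+w/2,y),(x+w/2,y+h)): p=onz("wrist",q,26,s);print("  ",p,"tool",(p-s['tool_pos'])@M)
E
```

```text
12808 [433.5 210.1] (np.int32(345), np.int32(117), np.int32(167), np.int32(184)) ((440.26922607421875, 199.65383911132812), (168.2676544189453, 174.15113830566406), 11.309932708740234)
   [631.  139.6  26. ] tool [ 54.5 218.5 220.6]
   [813.5 -61.8  26. ] tool [-213.6  262.9  220.4]
698 [253.2 169.2] (np.int32(240), np.int32(156), np.int32(27), np.int32(28)) ((253.0, 169.5), (27.0, 26.0), 90.0)
   [475.3 -20.8  26. ] tool [  3.9   0.8 220.8]
   [495.  -51.3  26. ] tool [-32.4   0.8 220.8]
351 [298.1 275.9] (np.int32(279), np.int32(257), np.int32(40), np.int32(37)) ((298.9627380371094, 276.4838562011719), (49.0645637512207, 9.037531852722168), 41.87786865234375)
   [ 604.  -104.9   26. ] tool [-136.5   63.4  220.6]
   [ 638.7 -153.6   26. ] tool [-196.2   66.2  220.6]
97 [253.6 226.9] (np.int32(234), np.int32(223), np.int32(40), np.int32(7)) ((253.5, 226.0), (6.0, 39.0), 90.0)
   [524.6 -96.   26. ] tool [-86.    1.5 220.7]
   [ 530.  -104.4   26. ] tool [-96.1   1.5 220.7]
```

play_rows:
  motion:
    - [[-0.04,0.01,0.6,0],[-0.04,0.01,0.6,0],[-0.04,0,0.6,0],[-0.04,0,0.6,0],[-0.04,0,0.6,0],[-0.04,0,0.6,0],[-0.04,0,0.6,0],[-0.04,0,0.6,0],[-0.04,0,0.6,0],[0,0,0.58,0]]

```text
time_s: 16.73
tool_pos: [485.1, -35.8, 6.5]
orientation: [0.479, 0.878, -0.0, -0.001]
force: [0.3, 0.4, -0.9]
opening: 60.5
gripper_force: 0.0
```

play_rows:
  motion:
    - [[0,0,0,0],[0,0,0,0],[0,0,0,0],[0,0,0,0],[0,0,0,0],[0,0,0,0]]
  gripper: 1

```text
time_s: 17.48
tool_pos: [486.2, -35.8, 8.7]
orientation: [0.479, 0.878, 0.0, 0.0]
force: [-0.3, 1.1, 3.5]
opening: 29.3
gripper_force: 29.3
```

play_rows:
  motion:
    - [[0,0,-0.3,0],[0,0,-0.5,0],[0,0,-0.6,0],[0,0,-0.6,0],[0,0,-0.5,0],[0,0,0,0]]

```text
time_s: 18.23
tool_pos: [486.6, -36.1, 109.9]
orientation: [0.479, 0.878, 0.0, 0.001]
force: [-0.2, 0.1, -2.0]
opening: 29.1
gripper_force: 28.8
```

```bash
python3 -c "from tilt import *;tilt(100)"
```

```text
[486.6 -36.1 109.9] 29.06260999029245 28.830275237560272 [-0.2  0.1 -2. ] 18.225
blue [119.  237.2 190.7] red [170.  229.2 203.3]
0 body [[236.5 189.9]] cap [[229.9 197.7]]
30 body [[235.8 198.8]] cap [[229.9 196.8]]
60 body [[233.8 207.3]] cap [[230.2 195.9]]
90 body [[230.8 213.2]] cap [[230.5 195.3]]
```

play_rows:
  motion:
    - [[0,0,0,0.96],[0,0,0,0.96],[0,0,0,0.96],[0,0,0,0.96],[-0.2,-0.36,0.1,0],[-0.2,-0.36,0.2,0],[-0.2,-0.36,0.3,0],[-0.2,-0.36,0.3,0],[0,0,0.05,0],[0,0,0,0]]

```text
time_s: 19.52
tool_pos: [429.8, -69.7, 70.3]
orientation: [0.694, 0.72, 0.0, -0.0]
force: [0.9, 0.4, -2.1]
opening: 28.7
gripper_force: 28.9
```

```bash
python3 -c "
from tilt import *;tilt(100)
s=bot.state();print(s['q'],np.degrees(2*np.arctan2(s['orientation'][1],s['orientation'][0])))
im=bot.grab_frame('side')
u,v=proj('side',[440,-150,80])[0].astype(int)
cv2.imwrite('pics/c6.png',cv2.resize(im[v-65:v+65,u-85:u+85,::-1],(785,600),interpolation=cv2.INTER_CUBIC))"
```

```text
[429.8 -69.7  70.3] 28.74736173849855 28.852508068084717 [ 0.9  0.4 -2.1] 19.525
blue [231.  268.3 210. ] red [179.  249.5 216.7]
0 body [[266.4 208.1]] cap [[251.8 214. ]]
30 body [[264.6 216.7]] cap [[252.  213.1]]
60 body [[259.8 224.5]] cap [[252.5 212.3]]
90 body [[253.1 229.5]] cap [[253.1 211.8]]
[ 0.3  0.5 -0.3  2.3  0.5  0.3 -0.4] 92.1396072403617
```

View pics/c6.png

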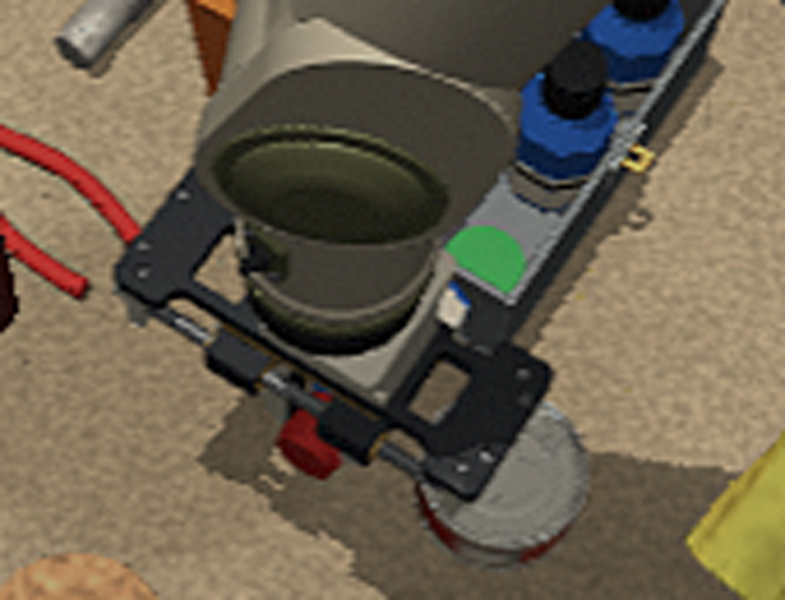

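play_rows:
  motion:
    - [[-0.2,0,-0.1,0],[-0.22,0,0,0],[0,0,0,0]]

```text
time_s: 20.0
tool_pos: [430.3, -87.7, 74.6]
orientation: [0.695, 0.719, -0.0, 0.0]
force: [0.3, 0.7, -1.7]
opening: 28.9
gripper_force: 28.8
```

play_rows:
  motion:
    - [[-0.06,0,0,0],[-0.06,0,0,0],[0,0,0,0]]

```text
time_s: 20.38
tool_pos: [431.0, -89.0, 74.5]
orientation: [0.693, 0.721, 0.001, -0.0]
force: [-1.3, 10.6, 0.5]
opening: 28.8
gripper_force: 29.1
```

play_rows:
  motion:
    - [[-0.05,0,-0.21,0],[-0.07,0,-0.21,0],[-0.09,0,-0.2,0],[0,0,0,0]]

```text
time_s: 20.88
tool_pos: [431.0, -100.7, 99.9]
orientation: [0.695, 0.719, 0.0, 0.001]
force: [-0.1, 0.2, -0.9]
opening: 0.3
gripper_force: 0.0
```

```bash
python3 -c "from tilt import *;tilt(100,'pics/t1.png')"
```

```text
[ 431.  -100.7   99.9] 0.3196808922322263 0.0 [-0.1  0.2 -0.9] 20.875
blue [280.  274.1 221.4] red [180.  255.1 230.2]
0 body [[274.5 195.4]] cap [[260.2 200.9]]
30 body [[272.7 204.1]] cap [[260.3 200.1]]
60 body [[267.9 211.8]] cap [[260.8 199.3]]
90 body [[261.4 216.6]] cap [[261.5 198.8]]
```

play_rows:
  motion:
    - [[0,0,-0.8,0],[0,0,-0.9,0],[0,0,-0.9,0],[0,0,-0.9,0],[0,0,-0.5,0],[0,0,0,0]]

```text
time_s: 21.68
tool_pos: [431.3, -100.2, 260.1]
orientation: [0.694, 0.72, 0.0, 0.001]
force: [0.7, 0.8, -0.0]
opening: 0.2
gripper_force: 0.0
```

```bash
python3 - <<'E'
from h import *
np.set_printoptions(precision=1,suppress=True)
s=bot.state();np.save("st3.npy",s,allow_pickle=True);im=bot.grab_frame("wrist");print(s['tool_pos'],s['time_s'])
cv2.imwrite("pics/w3.png",cv2.resize(im[...,::-1],(800,600),interpolation=cv2.INTER_CUBIC))
E
```

```text
[ 431.3 -100.2  260.1] 21.675
```

View pics/w3.png

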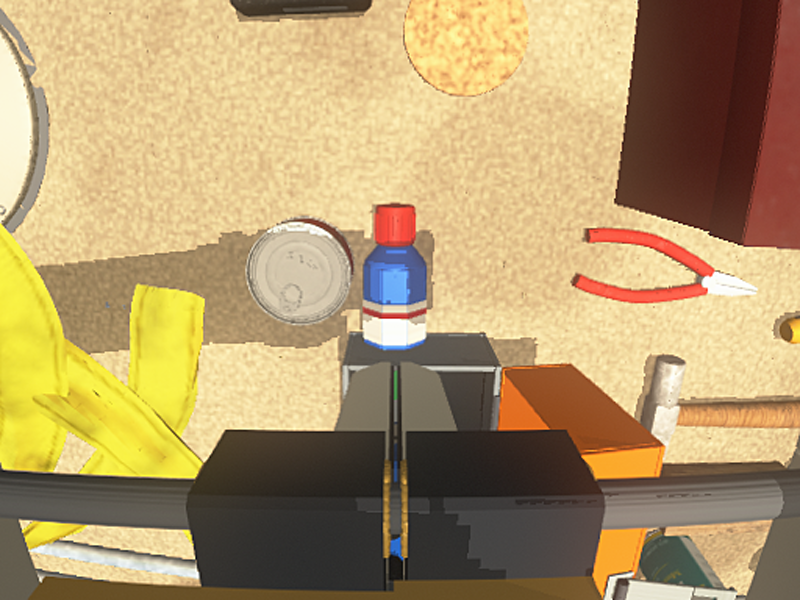

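The bottle lies flat and square to the case: cap end (396,205), cap and shoulder junction (395,246), base (394,348). The base is next to the case wall and the tin is clear to the left.

```bash
python3 - <<'E'
from h import *
np.set_printoptions(precision=1,suppress=True)
s=np.load("st3.npy",allow_pickle=True).item();k=.64
M=R.from_quat(s['orientation']).as_matrix()
for n,u,v,z in [("capend",396,206,30),("capstart",395,246,26),("base",394,349,45),("stripe",395,314,52),("bodyL",363,300,26),("bodyR",427,300,26),("tin",299,272,40),("tinR",352,272,40),("mat",466,33,4)]:
    p=onz("wrist",(u*k,v*k),z,s);print(n,p,"tool",(p-s['tool_pos'])@M)
E
```

```text
capend [431.6 -67.6  30. ] tool [ 32.8   0.9 230.1]
capstart [ 431.9 -101.    26. ] tool [ -0.6   0.1 234.1]
base [ 434.  -184.6   45. ] tool [-84.3  -0.8 215.2]
stripe [ 433.6 -151.4   52. ] tool [-51.    0.1 208.2]
bodyL [ 406.3 -148.4   26. ] tool [-47.1 -27.2 234.1]
bodyR [ 460.8 -146.6   26. ] tool [-47.2  27.3 234.2]
tin [ 354.7 -122.2   40. ] tool [-19.  -77.8 219.9]
tinR [ 397.7 -120.7   40. ] tool [-19.1 -34.7 220. ]
mat [482.4  69.1   4. ] tool [167.6  56.5 256. ]
```

play_rows:
  motion:
    - [[0.05,0,0.64,0],[0.05,0,0.64,0],[0.05,0,0.64,0],[0.05,0,0.64,0],[0.05,0,0.64,0],[0.05,0,0.64,0],[0.05,0,0.64,0],[0.05,0,0.64,0],[0,0,0.64,0],[0,0,0.62,0]]
  gripper: 0.14

```text
time_s: 22.98
tool_pos: [428.9, -83.4, 2.2]
orientation: [0.694, 0.72, -0.001, -0.001]
force: [0.6, -0.2, 0.3]
opening: 40.0
gripper_force: 0.0
```

play_rows:
  motion:
    - [[0,0,0,0],[0,0,0,0],[0,0,0,0],[0,0,0,0]]
  gripper: 1

```text
time_s: 23.48
tool_pos: [430.4, -84.1, 4.6]
orientation: [0.694, 0.72, 0.0, 0.0]
force: [0.5, 0.0, -1.6]
opening: 31.3
gripper_force: 29.9
```

play_rows:
  motion:
    - [[0,0,-0.15,0],[0.3,0.1,-0.1,0],[0.4,0.2,0,0],[0.4,0.2,0,0],[0.4,0.1,0,0],[0.3,0,0,0],[0,0,0.2,0],[0,0,0,0]]

```text
time_s: 24.48
tool_pos: [450.8, -11.4, 5.3]
orientation: [0.694, 0.72, -0.001, -0.0]
force: [0.2, -0.6, -2.6]
opening: 31.3
gripper_force: 29.9
```

The opening now reads 31.3 mm, the true cap diameter, so the earlier grips were too high. I'll lift it and see whether it swings.

play_rows:
  motion:
    - [[0,0,-0.3,0],[0,0,-0.4,0],[0,0,-0.4,0],[0,0,-0.4,0],[0,0,-0.4,0],[0,0,0,0]]

```text
time_s: 25.22
tool_pos: [451.7, -12.0, 82.6]
orientation: [0.695, 0.719, 0.0, 0.001]
force: [-0.0, 0.9, -2.8]
opening: 31.2
gripper_force: 29.9
```

```bash
python3 -c "from tilt import *;tilt(100,'pics/t2.png')"
```

```text
[451.7 -12.   82.6] 31.236624060110458 29.942313730716705 [-0.   0.9 -2.8] 25.225
blue [218.  247.  206.5] red [130.  231.5 212.9]
0 body [[245.5 207.3]] cap [[230.  213.3]]
30 body [[243.7 216.1]] cap [[230.2 212.4]]
60 body [[238.7 224. ]] cap [[230.7 211.5]]
90 body [[231.8 229.1]] cap [[231.4 211. ]]
```

play_rows:
  motion:
    - [[0,0,0.4,0],[0,0,0.4,0],[0,0,0,0]]
  gripper: 0.35

```text
time_s: 25.65
tool_pos: [450.4, -11.2, 48.6]
orientation: [0.694, 0.72, -0.001, -0.001]
force: [1.0, -0.1, -2.2]
opening: 31.3
gripper_force: 29.7
```

play_rows:
  motion:
    - [[0,0,0,0],[0,0,0,0]]
  gripper: 0.34

```text
time_s: 25.9
tool_pos: [451.7, -11.1, 50.3]
orientation: [0.694, 0.72, 0.0, 0.0]
force: [-0.1, 0.6, -1.7]
opening: 31.6
gripper_force: 18.7
```

```bash
python3 -c "from tilt import *;tilt(100,'pics/t3.png')"
```

```text
[451.7 -11.1  50.3] 31.633050883771467 18.686212599277496 [-0.1  0.6 -1.7] 25.9
blue [220.  247.4 217.2] red [126.  231.3 221. ]
0 body [[245.3 217.8]] cap [[230. 224.]]
30 body [[243.5 226.5]] cap [[230.2 223.1]]
60 body [[238.6 234.4]] cap [[230.7 222.3]]
90 body [[231.8 239.5]] cap [[231.4 221.8]]
```

play_rows:
  motion:
    - [[0,0,0,0],[0,0,0,0]]
  gripper: 0.336

```text
time_s: 26.2
tool_pos: [451.6, -11.1, 50.2]
orientation: [0.694, 0.72, 0.0, 0.0]
force: [-0.0, -0.4, -1.0]
opening: 31.6
gripper_force: 15.0
```

```bash
python3 -c "from tilt import *;tilt(100,'pics/t3.png')"
```

```text
[451.6 -11.1  50.2] 31.603073154982514 15.043036043643951 [-0.  -0.4 -1. ] 26.2
blue [232.  246.7 221.3] red [132.  231.3 221.5]
0 body [[245.3 217.9]] cap [[230.  224.1]]
30 body [[243.6 226.6]] cap [[230.2 223.2]]
60 body [[238.7 234.4]] cap [[230.7 222.4]]
90 body [[231.8 239.5]] cap [[231.4 221.8]]
```

It is rotating at 15 N. I'll raise it and let it creep down.

play_rows:
  motion:
    - [[0,0,-0.3,0],[0,0,-0.35,0],[0,0,-0.35,0],[0,0,0,0],[0,0,0,0]]
  gripper: 0.335

```text
time_s: 26.88
tool_pos: [451.5, -11.2, 90.1]
orientation: [0.694, 0.72, 0.0, 0.0]
force: [-0.3, -0.0, -2.4]
opening: 31.2
gripper_force: 10.9
```

```bash
python3 -c "from tilt import *;tilt(100,'pics/t3.png')"
```

```text
[451.5 -11.2  90.1] 31.197486310119725 10.933846235275269 [-0.3 -0.  -2.4] 26.875
blue [300.  233.3 225.2] red [165. 229. 213.]
0 body [[245.3 204.9]] cap [[229.8 210.9]]
30 body [[243.5 213.8]] cap [[230. 210.]]
60 body [[238.5 221.8]] cap [[230.5 209.2]]
90 body [[231.6 226.8]] cap [[231.2 208.7]]
```

play_rows:
  motion:
    - [[0,0,0,0],[0,0,0,0],[0.3,0.12,0,0],[0.5,0.2,0,0],[0.5,0.2,0,0],[0.5,0.2,0,0],[0.21,0.1,0,0],[0,0,0,0],[0,0,0,0]]
  gripper: 0.34

```text
time_s: 28.05
tool_pos: [480.9, 69.8, 89.9]
orientation: [0.694, 0.72, -0.0, -0.0]
force: [-0.4, -0.6, -0.9]
opening: 31.4
gripper_force: 13.9
```

```bash
python3 -c "
from tilt import *;tilt(100,'pics/t4.png')
im=bot.grab_frame('side');cv2.imwrite('pics/t4s.png',im[...,::-1]);print(proj('side',[481.5,70.5,4]),proj('scene',[481.5,70.5,4]))
a=cv2.imread('pics/t4.png')
u,v=proj('scene',[481,71,50])[0].astype(int);u2,v2=proj('side',[481,71,50])[0].astype(int)
f=lambda i,u,v:cv2.resize(i[v-50:v+50,u-50:u+50],(400,400),interpolation=cv2.INTER_CUBIC)
cv2.imwrite('pics/c7.png',np.hstack([f(a,u,v),f(im[...,::-1],u2,v2)]))"
```

```text
[480.9  69.8  89.9] 31.437312275809855 13.914698660373688 [-0.4 -0.6 -0.9] 28.05
blue [311.  202.5 230.1] red [179.  203.3 216.1]
0 body [[215.  209.7]] cap [[198.4 215.9]]
30 body [[213.4 218.8]] cap [[198.6 215. ]]
60 body [[208.2 226.9]] cap [[199.1 214.2]]
90 body [[200.8 232.1]] cap [[199.9 213.7]]
[[207.2 279.9]] [[201.4 249.8]]
```

View pics/c7.png

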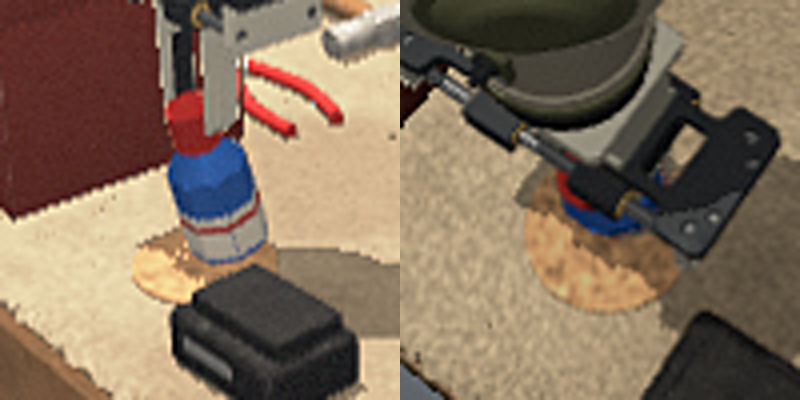

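The bottle hangs over the mat at about 12° from upright, with its base leaning towards −y. I'll shift it +y, touch it down and swing the cap over the base to level it.

play_rows:
  motion:
    - [[0.3,0.02,0,0],[0.3,0,0,0],[0,0,0.1,0],[0,0,0.03,0],[-0.13,0,0,0],[-0.13,0,0.01,0],[-0.13,0,0.02,0],[-0.13,0,0.02,0],[-0.1,0,0.02,0],[0,0,0,0]]
  gripper: 0.335

```text
time_s: 29.4
tool_pos: [482.2, 69.2, 81.8]
orientation: [0.694, 0.719, -0.0, -0.0]
force: [0.6, 0.3, 3.5]
opening: 31.3
gripper_force: 8.0
```

```bash
python3 -c "from tilt import *;tilt(100,'pics/t5.png')"
```

```text
[482.2  69.2  81.8] 31.30446131451562 7.968066930770874 [0.6 0.3 3.5] 29.4
blue [319.  197.9 234.2] red [187.  202.4 218.8]
0 body [[215.  212.2]] cap [[198.5 218.4]]
30 body [[213.4 221.2]] cap [[198.6 217.5]]
60 body [[208.2 229.3]] cap [[199.2 216.7]]
90 body [[200.8 234.5]] cap [[199.9 216.2]]
```

play_rows:
  motion:
    - [[0,0,0,0],[0,0,0,0],[0,0,0,0],[0,0,0,0],[0,0,-0.6,0],[0,0,-0.8,0],[0,0,-0.8,0],[0,0,0,0]]
  gripper: -0.1

```text
time_s: 30.45
tool_pos: [483.4, 70.0, 171.9]
orientation: [0.694, 0.72, 0.002, 0.001]
force: [1.0, 0.3, 0.1]
opening: 51.1
gripper_force: 0.0
```

```bash
cat > up.py <<'E'
from h import *
np.set_printoptions(precision=1,suppress=True)
# cap centroid from scene+side triangulated at z, plus vertical check against prediction
def masks(im):
    hsv=cv2.cvtColor(im,cv2.COLOR_RGB2HSV)
    return (((hsv[...,0]<8)|(hsv[...,0]>172))&(hsv[...,1]>150)&(hsv[...,2]>70)),((hsv[...,0]>100)&(hsv[...,0]<125)&(hsv[...,1]>150)&(hsv[...,2]>60))
def look(P):
    print(bot.state()['tool_pos'],bot.state()['time_s'])
    for n in("scene","side"):
        im=bot.grab_frame(n);cv2.imwrite(f"pics/u_{n}.png",im[...,::-1])
        u,v=proj(n,np.array(P)+[0,0,60])[0].astype(int)
        for m,nm in zip(masks(im),("red","blue")):
            q=np.zeros(m.shape,np.uint8);q[v-40:v+40,u-35:u+35]=m[v-40:v+40,u-35:u+35]
            k,l,st,c=cv2.connectedComponentsWithStats(q)
            for i in np.argsort(-st[1:,4])[:2]+1: print(n,nm,st[i],c[i])
        print("  pred top/cap/bodytop/base",proj(n,[np.array(P)+[0,0,h] for h in(115,99,50,0)]).ravel())
E
python3 -c "
from up import *
look([482,69,4])"
```

```text
[483.4  70.  171.9] 30.45
scene red [165 190  46  45 925] [186.7 209. ]
scene red [212 200  23  16  83] [224.2 206.7]
scene blue [189 225  20  18 302] [198.2 233.6]
scene blue [201 255   2   1   2] [201.5 255. ]
  pred top/cap/bodytop/base [199.8 211.7 200.1 217.1 200.9 233.4 201.7 249.6]
side red [195 262  14  15 131] [200.7 269.1]
side blue [192 267  24  21 220] [204.2 278.3]
side blue [202 288   2   1   2] [202.5 288. ]
  pred top/cap/bodytop/base [203.5 264.2 204.1 266.5 205.8 273.1 207.5 279.3]
```

```bash
python3 -c "
from up import *
print(onz('side',(202,269),103),onz('side',(202,268.5),103))
s=bot.state();im=bot.grab_frame('wrist');cv2.imwrite('pics/wu.png',im[...,::-1]);r,b=masks(im)
for m,z in((r,108),(b,85)):
    n,l,st,c=cv2.connectedComponentsWithStats(m.astype(np.uint8))
    for i in np.argsort(-st[1:,4])[:3]+1: print(st[i],c[i],onz('wrist',c[i],z,s))
u,v=proj('wrist',[482,70,119],s)[0];print(u,v,onz('wrist',(u,v),119,s))
"
```

```text
[482.2  75.9 103. ] [482.9  75.  103. ]
[  378   118   134   183 11377] [445.2 201.1] [640.9  72.5 108. ]
[ 232  167   43   49 1590] [253.1 191.2] [482.3  75.4 108. ]
[480 345  10  20  65] [483.9 355.6] [726.6 -93.1 108. ]
[279 189   2   4   4] [279.8 190.5] [505.5  69.9  85. ]
[225 167   2   3   3] [225.7 168. ] [458.8  88.1  85. ]
[248 166   2   1   2] [248.5 166. ] [477.9  90.5  85. ]
252.45388993153927 202.167467948245 [482.  70. 119.]
```

The bottle stands free on the mat at about (482,75). I'll take it again by the cap.

play_rows:
  motion:
    - [[0.13,0,0.3,0],[0,0,0.7,0],[0,0,0.7,0],[0,0,0.49,0],[0,0,0,0],[0,0,0,0]]

```text
time_s: 31.35
tool_pos: [481.8, 75.4, 82.2]
orientation: [0.694, 0.72, -0.0, -0.0]
force: [0.4, -0.3, -0.4]
opening: 51.2
gripper_force: 0.0
```

play_rows:
  motion:
    - [[0,0,0,0],[0,0,0,0],[0,0,0,0],[0,0,0,0]]
  gripper: 1

```text
time_s: 31.85
tool_pos: [482.3, 74.9, 82.9]
orientation: [0.694, 0.72, 0.0, 0.0]
force: [-1.4, -0.7, 7.2]
opening: 31.1
gripper_force: 30.0
```

play_rows:
  motion:
    - [[0,0,-0.6,0],[0,0,-0.8,0.5],[0,0,-0.8,1],[0,0,-0.4,1],[0,0,0,1],[0,0,0,1],[0,0,0,1],[0,0,0,1],[0,0,0,1],[0,0,0,1]]

```text
time_s: 33.1
tool_pos: [481.7, 74.8, 186.3]
orientation: [0.979, 0.206, -0.0, 0.0]
force: [0.4, -0.3, -1.6]
opening: 31.4
gripper_force: 30.0
```

play_rows:
  motion:
    - [[0,0,0,1],[0,0,0,1],[0,0,0,0.75],[0,0,0,0]]

```text
time_s: 33.6
tool_pos: [481.7, 75.0, 186.3]
orientation: [1.0, 0.019, -0.0, 0.0]
force: [0.4, -0.6, -2.0]
opening: 31.1
gripper_force: 30.0
```

play_rows:
  motion:
    - [[-0.16,0.5,0,0],[-0.2,0.9,0,0],[-0.2,0.9,0,0],[-0.2,0.9,0,0],[-0.2,0.9,0,0],[-0.2,0.9,0,0],[-0.2,0.9,0,0],[-0.11,0.9,0,0],[-0.1,0.77,0,0],[0,0,0,0]]

```text
time_s: 34.85
tool_pos: [429.6, -232.2, 186.3]
orientation: [1.0, 0.017, -0.0, 0.0]
force: [-0.2, 1.3, -2.4]
opening: 31.0
gripper_force: 30.0
```

play_rows:
  motion:
    - [[0,0,0.4,0],[0,0,0.4,0],[0,0,0,0],[0,0,0,0]]

```text
time_s: 35.35
tool_pos: [430.4, -229.5, 154.8]
orientation: [1.0, 0.019, 0.0, -0.0]
force: [-0.8, -0.1, -1.3]
opening: 31.1
gripper_force: 30.0
```

```bash
python3 -c "
from up import *
s=bot.state();print(s['tool_pos'],s['time_s'],s['force'])
g=s['tool_pos']
look([g[0],g[1],g[2]-79])"
```

```text
[ 430.4 -229.5  154.8] 35.35 [-0.8 -0.1 -1.3]
[ 430.4 -229.5  154.8] 35.35
scene red [290 164  12  13  99] [296.7 170.9]
scene red [291 196   7   1   7] [294. 196.]
scene blue [287 177  17  16 243] [295.  184.8]
scene blue [301 186  24  20 195] [313.  195.8]
  pred top/cap/bodytop/base [296.  165.3 295.8 170.6 295.2 186.3 294.6 201.8]
side red [289 179   1   1   1] [289. 179.]
side red [305 187   1   1   1] [305. 187.]
side blue [304 161  22  20 167] [314.6 170.4]
side blue [321 143  15  11 104] [328.9 148. ]
  pred top/cap/bodytop/base [304.1 160.2 303.4 163.8 301.  174.2 298.9 184.1]
```

play_rows:
  motion:
    - [[0,0,0.4,0],[0,0,0.45,0],[0,0,0.45,0],[0,0,0.25,0],[0,0,0.06,0],[0,0,0.04,0],[0,0,0,0]]

```text
time_s: 36.33
tool_pos: [430.4, -230.0, 88.8]
orientation: [1.0, 0.018, 0.0, 0.0]
force: [0.4, 0.2, -1.7]
opening: 31.5
gripper_force: 30.0
```

play_rows:
  motion:
    - [[0,0,0.04,0],[0,0,0.04,0],[0,0,0,0]]

```text
time_s: 36.7
tool_pos: [431.6, -230.6, 87.4]
orientation: [1.0, 0.018, 0.002, 0.001]
force: [-3.2, 1.4, 27.3]
opening: 31.3
gripper_force: 30.0
```

play_rows:
  motion:
    - [[0,0,-0.04,0],[0,0,0,0]]

```text
time_s: 36.95
tool_pos: [430.8, -230.1, 87.5]
orientation: [1.0, 0.018, 0.001, 0.0]
force: [-1.2, 0.6, 12.2]
opening: 30.9
gripper_force: 30.0
```

play_rows:
  motion:
    - [[0,0,0,0],[0,0,0,0],[0,0,0,0],[0,0,-0.3,0],[0,0,-0.7,0],[0,0,-0.9,0],[0,0,-0.9,0],[0,0,-0.8,0],[0,0,0,0]]
  gripper: 0.02

```text
time_s: 38.08
tool_pos: [431.3, -230.5, 233.6]
orientation: [1.0, 0.018, 0.002, 0.001]
force: [0.1, 0.5, 0.0]
opening: 45.6
gripper_force: 0.0
```

```bash
python3 -c "
from up import *
s=bot.state();print(s['tool_pos'],s['time_s'],s['force'])
look([430.5,-230,9])
s=bot.state();im=bot.grab_frame('wrist');cv2.imwrite('pics/wv.png',im[...,::-1]);r,b=masks(im)
n,l,st,c=cv2.connectedComponentsWithStats(r.astype(np.uint8))
for i in np.argsort(-st[1:,4])[:3]+1: print(st[i],c[i],onz('wrist',c[i],115,s))
# orange lid & hasp: candidate points
h=.0
"
```

```text
[ 431.3 -230.5  233.6] 38.075 [0.1 0.5 0. ]
[ 431.3 -230.5  233.6] 38.075
scene red [289 185  12  14 133] [294.7 191.6]
scene red [271 237   4   6  14] [272.1 240.4]
scene blue [286 185  39  25 347] [304.7 198.8]
  pred top/cap/bodytop/base [295.3 186.8 295.1 191.8 294.5 206.9 293.9 221.9]
side red [294 169  14  12 136] [300.8 174.6]
side red [302 182   2   1   2] [302.5 182. ]
side blue [288 176  22  19 198] [297.9 186.8]
side blue [303 161  23  14 183] [313.8 167.4]
  pred top/cap/bodytop/base [301.  174.5 300.3 177.7 298.3 187.1 296.3 195.9]
[ 235  160   35   39 1051] [252.2 179.6] [ 431.5 -229.6  115. ]
[165   0  16  20 199] [172.5   8.7] [ 579.3 -156.8  115. ]
[129   0  12  14 136] [134.5   6. ] [ 581.5 -123.8  115. ]
```

The bottle is standing on the green spot. Next is the lid: I'll close the fingers, pass over it, and push from behind beside the hasp.

play_rows:
  motion:
    - [[0.5,0,0,0],[0.9,0,0,0],[0.9,0,0,0],[0.9,0,0,0],[0.9,0,0,0],[0.6,0,0,0],[0,0,0.6,0],[0,0,0.7,0],[0,0,0,0]]
  gripper: 1

```text
time_s: 39.35
tool_pos: [617.6, -222.1, 175.6]
orientation: [1.0, 0.018, -0.003, -0.001]
force: [1.2, 0.5, -0.0]
opening: 0.2
gripper_force: 0.0
```

play_rows:
  motion:
    - [[-0.28,0,0,0],[-0.28,0,0,0],[-0.35,0,-0.14,0],[-0.35,0,-0.14,0],[-0.35,0,-0.13,0],[-0.4,0,-0.04,0],[-0.4,0,-0.04,0],[0,0,0,0]]

```text
time_s: 40.35
tool_pos: [520.3, -226.9, 198.6]
orientation: [1.0, 0.018, -0.0, 0.0]
force: [1.2, 0.0, -0.7]
opening: 0.4
gripper_force: 0.0
```

play_rows:
  motion:
    - [[-0.4,0,0.07,0],[-0.4,0,0.07,0],[-0.37,0,0.17,0],[-0.37,0,0.17,0],[0,0,0,0]]

```text
time_s: 40.98
tool_pos: [458.5, -228.9, 178.7]
orientation: [1.0, 0.018, -0.001, -0.0]
force: [0.0, 0.2, 0.2]
opening: 0.3
gripper_force: 0.0
```

```bash
python3 - <<'E'
from h import *
np.set_printoptions(precision=1,suppress=True)
s=bot.state();print(s['tool_pos'],s['force'],s['time_s'])
c=np.array([459.5,-299,0]);a=np.radians(2.1);X=np.array([np.cos(a),np.sin(a),0]);Y=np.array([-np.sin(a),np.cos(a),0]);H=c+62.5*X+[0,0,75]
im=bot.grab_frame("side");cv2.imwrite("pics/lid1.png",im[...,::-1]);hsv=cv2.cvtColor(im,cv2.COLOR_RGB2HSV)
m=((hsv[...,0]>8)&(hsv[...,0]<18)&(hsv[...,1]>200)).astype(np.uint8);m[:100]*=1
n,l,st,ce=cv2.connectedComponentsWithStats(m);i=np.argmax(st[1:,4])+1;mask=l==i;print(st[i],ce[i])
for th in(0,10,20,30,40,50,60):
    t=np.radians(th);q=[]
    for p,z in((125,59),(0,59),(125,0),(0,0)):
        for y in(-115,115): q.append(H+X*(-p*np.cos(t)+z*np.sin(t))+Y*y+np.array([0,0,p*np.sin(t)+z*np.cos(t)]))
    hull=cv2.convexHull(proj("side",q).astype(np.float32));k=np.zeros(mask.shape,np.uint8);cv2.fillConvexPoly(k,hull.astype(int),1)
    print(th,"outside",(mask&(k==0)).sum(),"iou",(mask&(k>0)).sum()/(mask|(k>0)).sum())
E
```

```text
[ 458.5 -228.9  178.7] [0.  0.2 0.2] 40.975
[233 140  40  39 416] [248.3 159.5]
0 outside 367 iou 0.00846871759419288
10 outside 345 iou 0.011942809083263246
20 outside 318 iou 0.016420911528150135
30 outside 269 iou 0.025852972212451635
40 outside 227 iou 0.03541979010494753
50 outside 204 iou 0.04424963473178877
60 outside 178 iou 0.0583047525722685
```

```bash
python3 - <<'E'
from h import *
np.set_printoptions(precision=1,suppress=True)
c=np.array([459.5,-299,0]);a=np.radians(2.1);X=np.array([np.cos(a),np.sin(a),0]);Y=np.array([-np.sin(a),np.cos(a),0]);H=c+62.5*X+[0,0,75]
sc=bot.grab_frame("scene");cv2.imwrite("pics/lid1s.png",sc[...,::-1])
for nm,im in(("side0","side"),("lid1","side"),("scene0","scene"),("lid1s","scene")):
    f=cv2.imread(f"pics/{nm}.png");hsv=cv2.cvtColor(f,cv2.COLOR_BGR2HSV)
    m=((hsv[...,0]>5)&(hsv[...,0]<18)&(hsv[...,1]>195)&(hsv[...,2]>90)).astype(np.uint8)
    u,v=proj(im,H+[0,0,60])[0].astype(int);w=np.zeros_like(m);w[max(v-110,0):v+110,u-110:u+110]=1;m*=w
    res=[]
    for th in range(0,100,5):
        t=np.radians(th);q=[]
        for p,z in((125,59),(0,59),(125,0),(0,0)):
            for y in(-115,115): q.append(H+X*(-p*np.cos(t)+z*np.sin(t))+Y*y+np.array([0,0,p*np.sin(t)+z*np.cos(t)]))
        k=np.zeros(m.shape,np.uint8);cv2.fillConvexPoly(k,cv2.convexHull(proj(im,q).astype(np.float32)).astype(int),1)
        res.append((th,int((m&(1-k)).sum())))
    vv,uu=np.nonzero(m);print(nm,m.sum(),(uu.min(),uu.max(),vv.min(),vv.max()),res)
E
```

```text
side0 1182 (np.int64(234), np.int64(378), np.int64(74), np.int64(178)) [(0, 712), (5, 586), (10, 491), (15, 407), (20, 312), (25, 228), (30, 173), (35, 113), (40, 112), (45, 99), (50, 95), (55, 95), (60, 95), (65, 93), (70, 86), (75, 100), (80, 94), (85, 71), (90, 58), (95, 25)]
lid1 380 (np.int64(233), np.int64(391), np.int64(81), np.int64(178)) [(0, 237), (5, 204), (10, 185), (15, 170), (20, 163), (25, 141), (30, 119), (35, 96), (40, 94), (45, 81), (50, 78), (55, 78), (60, 78), (65, 76), (70, 74), (75, 74), (80, 64), (85, 46), (90, 39), (95, 13)]
scene0 165 (np.int64(247), np.int64(313), np.int64(141), np.int64(195)) [(0, 92), (5, 91), (10, 91), (15, 89), (20, 87), (25, 86), (30, 84), (35, 84), (40, 79), (45, 75), (50, 62), (55, 51), (60, 44), (65, 43), (70, 39), (75, 38), (80, 32), (85, 27), (90, 11), (95, 2)]
lid1s 179 (np.int64(247), np.int64(313), np.int64(141), np.int64(195)) [(0, 104), (5, 104), (10, 102), (15, 102), (20, 102), (25, 100), (30, 98), (35, 93), (40, 80), (45, 68), (50, 64), (55, 55), (60, 46), (65, 45), (70, 40), (75, 39), (80, 34), (85, 28), (90, 11), (95, 2)]
```

The lid did not move: the tip passed over its edge. I'll go back with the gripper turned 90°, so its body keeps clear of the hasp, and push from lower down.

play_rows:
  motion:
    - [[0,0,-0.8,-0.5],[0,0,-0.8,-1],[0,0,0,-1],[0,0,0,-1],[0,0,0,-1],[0,0,0,-1],[0,0,0,-1],[0,0,0,-1],[0,0,0,-1],[0,0,0,-1]]

```text
time_s: 42.32
tool_pos: [461.0, -228.8, 243.4]
orientation: [0.775, 0.632, 0.0, 0.0]
force: [0.7, -0.4, -0.4]
opening: 0.8
gripper_force: 0.0
```

play_rows:
  motion:
    - [[0,0,0,-1],[0,0.5,0,-1],[0,0.9,0,-0.75],[0,0.9,0,0],[0,0.9,0,0],[0,0.9,0,0],[0,0,0.8,0],[0,0,0.8,0],[0,0,0.5,0],[0,0,0,0]]

```text
time_s: 43.58
tool_pos: [622.1, -208.4, 157.8]
orientation: [0.642, 0.767, -0.0, -0.001]
force: [-0.8, -0.2, 0.3]
opening: 0.5
gripper_force: 0.0
```

play_rows:
  motion:
    - [[-0.25,0,0,1],[0,-0.3,0,0],[0,-0.3,0,0],[0,-0.38,-0.22,0],[0,-0.38,-0.22,0],[0,0,0,0]]

```text
time_s: 44.32
tool_pos: [569.3, -220.7, 178.7]
orientation: [0.694, 0.72, 0.0, 0.001]
force: [1.3, 0.0, 5.5]
opening: 0.8
gripper_force: 2.6
```

play_rows:
  motion:
    - [[0,-0.33,-0.07,0],[0,-0.33,-0.07,0],[0,0,0,0]]

```text
time_s: 44.7
tool_pos: [542.5, -221.5, 182.9]
orientation: [0.694, 0.72, -0.0, -0.0]
force: [1.5, -1.0, 2.2]
opening: 0.5
gripper_force: 0.9
```

```bash
cat > lid.py <<'E'
from h import *
np.set_printoptions(precision=1,suppress=True)
c=np.array([459.5,-299,0]);a=np.radians(2.1);X=np.array([np.cos(a),np.sin(a),0]);Y=np.array([-np.sin(a),np.cos(a),0]);H=c+62.5*X+[0,0,75]
def lid(ths=range(0,100,5)):
    s=bot.state();print(s['tool_pos'],s['force'],s['time_s'])
    for im in("side","scene"):
        f=bot.grab_frame(im)[...,::-1];cv2.imwrite(f"pics/l_{im}.png",f);hsv=cv2.cvtColor(np.ascontiguousarray(f),cv2.COLOR_BGR2HSV)
        m=((hsv[...,0]>5)&(hsv[...,0]<18)&(hsv[...,1]>195)&(hsv[...,2]>90)).astype(np.uint8)
        m=cv2.morphologyEx(m,cv2.MORPH_OPEN,np.ones((3,3)))
        u,v=proj(im,H+[0,0,60])[0].astype(int);w=np.zeros_like(m);w[max(v-70,0):v+70,u-70:u+70]=1;m*=w
        res=[]
        for th in ths:
            t=np.radians(th);q=[]
            for p,z in((125,59),(0,59),(125,0),(0,0)):
                for y in(-115,115): q.append(H+X*(-p*np.cos(t)+z*np.sin(t))+Y*y+np.array([0,0,p*np.sin(t)+z*np.cos(t)]))
            k=np.zeros(m.shape,np.uint8);cv2.fillConvexPoly(k,cv2.convexHull(proj(im,q).astype(np.float32)).astype(int),1)
            res.append((th,int((m&(1-k)).sum()),round(float((m&k).sum()/k.sum()),2)))
        print(im,m.sum(),res)
if __name__=="__main__": lid()
E
python3 lid.py
```

```text
[ 542.5 -221.5  182.9] [ 1.5 -1.   2.2] 44.7
side 64 [(0, 49, 0.0), (5, 41, 0.0), (10, 40, 0.0), (15, 34, 0.01), (20, 18, 0.01), (25, 10, 0.01), (30, 7, 0.01), (35, 2, 0.01), (40, 0, 0.01), (45, 0, 0.01), (50, 0, 0.01), (55, 0, 0.01), (60, 0, 0.02), (65, 0, 0.02), (70, 1, 0.02), (75, 12, 0.02), (80, 12, 0.02), (85, 12, 0.01), (90, 12, 0.01), (95, 12, 0.01)]
scene 0 [(0, 0, 0.0), (5, 0, 0.0), (10, 0, 0.0), (15, 0, 0.0), (20, 0, 0.0), (25, 0, 0.0), (30, 0, 0.0), (35, 0, 0.0), (40, 0, 0.0), (45, 0, 0.0), (50, 0, 0.0), (55, 0, 0.0), (60, 0, 0.0), (65, 0, 0.0), (70, 0, 0.0), (75, 0, 0.0), (80, 0, 0.0), (85, 0, 0.0), (90, 0, 0.0), (95, 0, 0.0)]
```

play_rows:
  motion:
    - [[0,-0.36,0.07,0],[0,-0.36,0.08,0],[0,-0.32,0.11,0],[0,-0.32,0.11,0],[0,0,0,0]]

```text
time_s: 45.42
tool_pos: [486.9, -223.7, 166.8]
orientation: [0.694, 0.72, -0.001, -0.001]
force: [0.3, -0.6, 0.1]
opening: 0.4
gripper_force: 0.0
```

play_rows:
  motion:
    - [[0,-0.28,0.18,0],[0,-0.28,0.19,0],[0,-0.23,0.25,0],[0,-0.23,0.25,0],[0,0,0,0]]

```text
time_s: 46.05
tool_pos: [446.8, -224.8, 131.7]
orientation: [0.694, 0.72, -0.001, -0.001]
force: [0.5, 0.1, 0.3]
opening: 0.6
gripper_force: 0.0
```

```bash
python3 lid.py
```

```text
[ 446.8 -224.8  131.7] [0.5 0.1 0.3] 46.05
side 142 [(0, 0, 0.03), (5, 0, 0.03), (10, 0, 0.03), (15, 0, 0.03), (20, 0, 0.03), (25, 0, 0.03), (30, 8, 0.02), (35, 50, 0.02), (40, 59, 0.02), (45, 87, 0.01), (50, 91, 0.01), (55, 98, 0.01), (60, 98, 0.01), (65, 98, 0.01), (70, 98, 0.01), (75, 108, 0.01), (80, 110, 0.01), (85, 110, 0.01), (90, 110, 0.01), (95, 110, 0.01)]
scene 0 [(0, 0, 0.0), (5, 0, 0.0), (10, 0, 0.0), (15, 0, 0.0), (20, 0, 0.0), (25, 0, 0.0), (30, 0, 0.0), (35, 0, 0.0), (40, 0, 0.0), (45, 0, 0.0), (50, 0, 0.0), (55, 0, 0.0), (60, 0, 0.0), (65, 0, 0.0), (70, 0, 0.0), (75, 0, 0.0), (80, 0, 0.0), (85, 0, 0.0), (90, 0, 0.0), (95, 0, 0.0)]
```

play_rows:
  motion:
    - [[0,-0.3,-0.4,0],[0,-0.3,0,0],[0,0,0.3,0],[0,0,0.15,0],[0,0,0,0]]

```text
time_s: 46.78
tool_pos: [424.1, -225.6, 129.9]
orientation: [0.694, 0.72, -0.0, -0.001]
force: [-0.4, 0.3, -0.1]
opening: 0.4
gripper_force: 0.0
```

play_rows:
  motion:
    - [[0,0,0.1,0],[0,0,0.1,0],[0,0,0,0]]

```text
time_s: 47.15
tool_pos: [424.2, -225.7, 122.5]
orientation: [0.694, 0.72, -0.0, -0.0]
force: [0.1, 0.5, 0.7]
opening: 0.5
gripper_force: 0.0
```

play_rows:
  motion:
    - [[0,0,0.05,0],[0,0,0.05,0],[0,0,0,0]]

```text
time_s: 47.52
tool_pos: [424.3, -225.8, 118.7]
orientation: [0.694, 0.72, -0.0, -0.0]
force: [0.4, -0.7, 0.3]
opening: 0.6
gripper_force: 0.0
```

play_rows:
  motion:
    - [[0,0,0.1,0],[0,0,0.1,0],[0,0,0,0]]

```text
time_s: 47.9
tool_pos: [424.3, -226.0, 112.6]
orientation: [0.694, 0.72, -0.0, 0.001]
force: [-7.4, 2.8, 35.1]
opening: 0.5
gripper_force: 17.4
```

```bash
python3 - <<'E'
from lid import *
s=bot.state();im=bot.grab_frame("wrist");cv2.imwrite("pics/wl2.png",im[...,::-1]);hsv=cv2.cvtColor(im,cv2.COLOR_RGB2HSV)
print(s['tool_pos'],s['force'])
m=((hsv[...,0]>5)&(hsv[...,0]<20)&(hsv[...,1]>180)&(hsv[...,2]>90)).astype(np.uint8);m=cv2.morphologyEx(m,cv2.MORPH_OPEN,np.ones((5,5)))
# coarse char map of orange
for r in range(0,384,16): print(''.join('#' if m[r:r+16,c:c+8].mean()>.5 else '.' for c in range(0,512,8)))
for th in(0,15,30):
    t=np.radians(th)
    q=[H+X*(-p*np.cos(t)+z*np.sin(t))+Y*y+np.array([0,0,p*np.sin(t)+z*np.cos(t)]) for p,z,y in((125,59,115),(0,59,115),(125,59,60),(0,59,60))]
    print(th,proj("wrist",q,s).ravel())
E
```

```text
[ 424.3 -226.   112.6] [-7.4  2.8 35.1]
................................................................
................................................................
................................................................
................................................................
................................................................
................................................................
................................................................
................................................................
................................................................
................................................................
.........................##########################.............
.........................#############################..........
.........................############################...........
.........................############################...........
.........................#######.####################...........
.........................###........################............
.........................##.........################............
..............................................######............
...............................................####.............
................................................................
................................................................
................................................##..............
...............................#................#.........#.....
...............................#................#....#.....#....
0 [194.8 173.5 430.5 173.7 200.1 267.3 415.4 265.4]
15 [228.2 190.2 454.9 173.  231.  299.  438.1 263. ]
30 [297.4 209.4 472.  170.7 291.5 333.  454.8 257.7]
```

The lid is shut: I get 35 N at its top face, and its front edge is where a shut lid should be. Next is the hasp, pushed over from behind on its side strip so the finger misses the slot.

play_rows:
  motion:
    - [[0,0,-0.6,0],[0,0,-0.6,0],[-0.5,0,0,0],[-0.6,0,0,0],[-0.5,0,0,0],[0,0,0.15,0],[0,0,0,0]]

```text
time_s: 48.82
tool_pos: [426.1, -288.9, 152.0]
orientation: [0.694, 0.72, -0.0, -0.001]
force: [0.0, -0.5, -0.1]
opening: 0.6
gripper_force: 0.0
```

play_rows:
  motion:
    - [[0,-0.44,0,0],[0,-0.44,0,0],[0,-0.22,0.12,0],[0,-0.22,0.13,0],[0,0,0,0]]

```text
time_s: 49.45
tool_pos: [372.9, -291.7, 142.4]
orientation: [0.694, 0.72, -0.0, -0.0]
force: [0.5, 0.6, -0.3]
opening: 0.8
gripper_force: 0.0
```

play_rows:
  motion:
    - [[0,-0.15,0.18,0],[0,-0.15,0.18,0],[0,-0.1,0.22,0],[0,-0.1,0.23,0],[0,0,0,0]]

```text
time_s: 50.08
tool_pos: [353.1, -292.1, 109.6]
orientation: [0.694, 0.72, -0.0, -0.001]
force: [-0.1, 0.6, 0.6]
opening: 0.6
gripper_force: 0.0
```

```bash
python3 - <<'E'
from lid import *
s=bot.state();print(s['tool_pos'],s['force'],s['time_s'])
A=c-67.5*X+[0,0,121]
im=bot.grab_frame("wrist");cv2.imwrite("pics/wh.png",im[...,::-1])
g=cv2.cvtColor(im,cv2.COLOR_RGB2HSV)
for al in(0,30,60,80,100):
    t=np.radians(al);P=[A+Y*y+r*(-X*np.sin(t)+np.array([0,0,np.cos(t)])) for r in(0,74) for y in(-17,17)]
    print(al,"wrist",proj("wrist",P,s).ravel(),"side",proj("side",P).ravel())
sd=bot.grab_frame("side");cv2.imwrite("pics/sh.png",sd[...,::-1])
E
```

```text
[ 353.1 -292.1  109.6] [-0.1  0.6  0.6] 50.075
0 wrist [315.5 278.4 319.1 227.2 346.2 373.4 355.7 304.5] side [334.7 156.6 327.6 167.  340.3 139.7 332.9 150.6]
30 wrist [315.5 278.4 319.1 227.2 255.9 357.  256.1 290.5] side [334.7 156.6 327.6 167.  354.2 150.  346.9 161. ]
60 wrist [315.5 278.4 319.1 227.2 202.3 317.2 198.5 257.8] side [334.7 156.6 327.6 167.  362.4 161.9 355.4 172.9]
80 wrist [315.5 278.4 319.1 227.2 193.1 290.3 189.3 236.5] side [334.7 156.6 327.6 167.  363.5 169.  356.6 179.8]
100 wrist [315.5 278.4 319.1 227.2 199.7 267.9 196.9 219.1] side [334.7 156.6 327.6 167.  361.1 174.2 354.3 185. ]
```

play_rows:
  motion:
    - [[0,-0.12,0.25,0],[0,-0.1,0.25,0],[0,0,0.2,0],[0,0,0.1,0],[0,0,0,0]]

```text
time_s: 50.8
tool_pos: [344.9, -292.5, 78.0]
orientation: [0.694, 0.72, -0.0, -0.0]
force: [-0.8, -0.1, 0.9]
opening: 0.2
gripper_force: 0.0
```

play_rows:
  motion:
    - [[0,0.25,0,0],[0,0.25,0,0],[0,0.1,0,0],[0,0,0,0]]

```text
time_s: 51.3
tool_pos: [369.1, -291.7, 78.3]
orientation: [0.694, 0.72, -0.0, -0.0]
force: [-2.3, 0.1, -1.0]
opening: 0.4
gripper_force: 1.2
```

```bash
cat > hasp.py <<'E'
from lid import *
def hasp():
    s=bot.state();print(s['tool_pos'],s['force'],s['time_s'])
    A=c-67.5*X+[0,0,121]
    for n in("side","wrist"):
        im=bot.grab_frame(n);cv2.imwrite(f"pics/h_{n}.png",im[...,::-1]);S=cv2.cvtColor(im,cv2.COLOR_RGB2HSV)[...,1].astype(float);o=[]
        for al in range(0,185,15):
            t=np.radians(al);P=[A+Y*y+r*(-X*np.sin(t)+np.array([0,0,np.cos(t)])) for r,y in((8,-16),(8,16),(44,16),(44,-16))]
            k=np.zeros(S.shape,np.uint8);cv2.fillConvexPoly(k,proj(n,P,s).astype(int),1);o.append((al,round(float((S[k>0]<70).mean()) if k.any() else -1,2)))
        print(n,o)
if __name__=="__main__": hasp()
E
python3 hasp.py
```

```text
[ 369.1 -291.7   78.3] [-2.3  0.1 -1. ] 51.3
side [(0, 0.69), (15, 0.73), (30, 0.53), (45, 0.55), (60, 0.61), (75, 0.7), (90, 0.68), (105, 0.68), (120, 0.73), (135, 0.79), (150, 0.85), (165, 0.8), (180, 0.78)]
wrist [(0, 0.54), (15, 0.73), (30, 0.7), (45, 0.76), (60, 0.84), (75, 0.85), (90, 0.83), (105, 0.84), (120, 0.87), (135, 0.83), (150, 0.83), (165, 0.76), (180, 0.58)]
```

play_rows:
  motion:
    - [[0,0.05,0,0],[0,0.05,0,0],[0,0,0,0]]

```text
time_s: 51.78
tool_pos: [370.8, -291.6, 78.1]
orientation: [0.695, 0.719, -0.001, -0.002]
force: [-7.5, 0.4, -1.3]
opening: 0.5
gripper_force: 3.8
```

play_rows:
  motion:
    - [[0,0.06,0,0],[0,0.06,0,0],[0,0,0,0]]

```text
time_s: 52.15
tool_pos: [370.7, -291.5, 77.7]
orientation: [0.695, 0.719, -0.003, -0.005]
force: [-18.1, -2.7, 4.9]
opening: 0.3
gripper_force: 9.7
```

play_rows:
  motion:
    - [[0,-0.3,0,0],[0,-0.7,0,0],[0,-0.3,-0.8,0],[0,0,-0.9,0],[0,0,-0.9,0],[0,0,-0.9,0],[0,0,0,0]]

```text
time_s: 53.02
tool_pos: [328.1, -294.7, 221.1]
orientation: [0.694, 0.72, 0.0, 0.004]
force: [0.0, 0.1, -0.1]
opening: 0.6
gripper_force: 0.0
```

```bash
python3 hasp.py; python3 - <<'E'
from lid import *
lid(range(0,30,3))
# gray profile of wrist picture along front: leaf predicted home vs other angles; print mean RGB in patches
s=bot.state();A=c-69*X
im=cv2.imread("pics/h_wrist.png");sd=cv2.imread("pics/h_side.png")
for h in(110,95,80,70,66,52,49,30):
    print(h,[ (n,proj(n,A+Y*y+[0,0,h],s)[0].round(), (im if n=="wrist" else sd)[tuple(proj(n,A+Y*y+[0,0,h],s)[0].round().astype(int)[::-1].clip(0,380))][::-1].tolist()) for n in("wrist","side") for y in(-13,0,13,40)])
E
```

```text
[ 328.1 -294.7  221.1] [ 0.   0.1 -0.1] 53.025
side [(0, 0.41), (15, 0.59), (30, 0.78), (45, 0.47), (60, 0.31), (75, 0.24), (90, 0.23), (105, 0.23), (120, 0.25), (135, 0.32), (150, 0.49), (165, 0.79), (180, 0.84)]
wrist [(0, 0.45), (15, 0.45), (30, 0.14), (45, 0.05), (60, 0.04), (75, 0.04), (90, 0.04), (105, 0.04), (120, 0.04), (135, 0.06), (150, 0.09), (165, 0.16), (180, 0.2)]
[ 326.4 -293.8  218.6] [-0.1 -0.3  0.1] 53.125
side 0 [(0, 0, 0.0), (3, 0, 0.0), (6, 0, 0.0), (9, 0, 0.0), (12, 0, 0.0), (15, 0, 0.0), (18, 0, 0.0), (21, 0, 0.0), (24, 0, 0.0), (27, 0, 0.0)]
scene 0 [(0, 0, 0.0), (3, 0, 0.0), (6, 0, 0.0), (9, 0, 0.0), (12, 0, 0.0), (15, 0, 0.0), (18, 0, 0.0), (21, 0, 0.0), (24, 0, 0.0), (27, 0, 0.0)]
110 [('wrist', array([321., 207.]), [131, 115, 103]), ('wrist', array([322., 194.]), [131, 114, 104]), ('wrist', array([322., 181.]), [117, 99, 88]), ('wrist', array([324., 152.]), [120, 67, 29]), ('side', array([334., 160.]), [63, 63, 63]), ('side', array([331., 164.]), [65, 65, 64]), ('side', array([328., 168.]), [47, 27, 17]), ('side', array([323., 177.]), [40, 42, 39])]
95 [('
[... 1885 characters left out ...]
1, 67]), ('wrist', array([311., 178.]), [94, 81, 67]), ('wrist', array([311., 166.]), [116, 105, 89]), ('wrist', array([312., 142.]), [84, 69, 54]), ('side', array([330., 173.]), [82, 64, 38]), ('side', array([327., 176.]), [37, 39, 40]), ('side', array([324., 180.]), [32, 33, 33]), ('side', array([319., 188.]), [25, 26, 27])]
30 [('wrist', array([308., 184.]), [234, 172, 70]), ('wrist', array([308., 174.]), [185, 133, 54]), ('wrist', array([309., 163.]), [98, 85, 71]), ('wrist', array([310., 139.]), [81, 67, 53]), ('side', array([328., 176.]), [82, 65, 40]), ('side', array([326., 180.]), [46, 47, 44]), ('side', array([323., 184.]), [77, 70, 57]), ('side', array([318., 192.]), [87, 76, 60])]
```

```bash
python3 - <<'E'
from lid import *
s=bot.state();print(s['tool_pos'],s['time_s'])
im=cv2.imread("pics/h_wrist.png");h=cv2.cvtColor(im,cv2.COLOR_BGR2HSV)
m=((h[...,0]>14)&(h[...,0]<30)&(h[...,1]>140)&(h[...,2]>130)).astype(np.uint8);w=np.zeros_like(m);w[150:230,270:345]=1;m*=w
v,u=np.nonzero(m);print(len(u),u.min(),u.max(),v.min(),v.max())
for q in((u.min(),v.mean()),(u.max(),v.mean()),(u.mean(),v.min()),(u.mean(),v.max())):
    p=onz("wrist",q,66,s);print(q,p,"case",((p-c)@X,(p-c)@Y))
# class map: O orange, B brass, s low-sat steel, . other
for r in range(155,225,3):
    t=''
    for k in range(285,345,1):
        H_,S_,V_=h[r,k];t+='B' if m[r,k] else 'O' if 4<H_<16 and S_>150 else 's' if S_<95 else '#' if V_<60 else '.'
    print(r,t)
print("leaf tip pred home",proj("wrist",[c-67.5*X+Y*y+[0,0,47] for y in(-17,17)],s).ravel(),"axis",proj("wrist",[c-67.5*X+Y*y+[0,0,121] for y in(-17,17)],s).ravel())
E
```

```text
[ 325.7 -293.3  217.7] 53.225
1028 302 344 150 229
(np.int64(302), np.float64(192.23249027237355)) [ 379.3 -313.6   66. ] case (np.float64(-80.68555749469041), np.float64(-11.612849037133795))
(np.int64(344), np.float64(192.23249027237355)) [ 424.8 -311.9   66. ] case (np.float64(-35.128921780209716), np.float64(-11.639090662768625))
(np.float64(335.86284046692606), np.int64(150)) [ 411.1 -266.6   66. ] case (np.float64(-47.19888608248385), np.float64(34.184448658222756))
(np.float64(335.86284046692606), np.int64(229)) [ 420.7 -355.    66. ] case (np.float64(-40.78856308414982), np.float64(-54.521668827119015))
155 ssssss.................ssssssssssss.OOOOOOOOOOOOOOOBBBBBBBBB
158 ss....................sssssssss..ss.OOOOOOOOOOOOOOOBBBBBBBBB
161 s....................sssssssss...ssOOOOOOOOOOOOOOOOBBBBBBBBB
164 s................ssssssssssssssss.sOOOOOOOOOOOOOOOBBBBBBBBBB
167 .................sssssssssssssssss.OOOOOOOOOOOOOOOBBBBBBBBBB
170 ..s..............sssssssssssssssss.OOOOOOOOOOOOOOOBBBBBBBBBB
173 ................sss..B..BsssssssssOOOOOOOss.OOOOOOBBBBBBBBBB
176 ................s.BBBB
[... 454 characters left out ...]
ssssssssssssssssssss..sssOOBBBBBBBBBBBB
200 ss.s................sssssssssss.s.sssssss.sss.OOBBBBBBBBBBBB
203 ssss................sssssssssss.s.sssssss.sssOOBBBBBBBBBBBBB
206 sssss..............sssssssssssssssssssss..sssOOBBBBBBBBBBBBB
209 sssss..............sssssssssssssssssssss..sssOOBBBBBBBBBBBBB
212 sssss..............sssssssssss.sssssssss.sssOOBBBBBBBBBBBBBB
215 ssss...............ssssssssssssOOOOOOOOs.sssOOBBBBBBBBBBBBBB
218 ssss...............ssssssssssssOOOOOOOOO.sssOOBBBBBBBBBBBBBB
221 ss.s..............ssssssssssss.OOOOOOOOOOOOOOBBBBBBBBBBBBBBB
224 sss...............sssssssssssssOOOOOOOOOOOOOOBBBBBBBBBBBBBBB
leaf tip pred home [311.  191.9 312.5 162.4] axis [324.3 215.2 326.7 179.5]
```

```bash
python3 -c "
from station import bot
print(bot.job_done())"
```

```text
the job is handed in; nothing more can be done
None
```

I handed the job in at about 53 s: the bottle stood free on the mat and then on the green spot, the lid is shut, and the hasp is down over the staple; the last checks, including hasp and lid, were by image code and contact force only, and the result is unknown.

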